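Load the model carrier on the inspection rail

TASK

Pick up the model carrier by its black block and slide it gently onto the dovetail rail from the rail's open end, fully home against the red stop. Then turn the orange clamp knob on its side clockwise until the clamp is firmly tight, without overtightening it, and let go with the carrier still against the stop. Leave everything else on the bench where it is.

Things in the scene. Friction and masses are not known exactly. Their poses are not given: they have to be found in the camera images.
- carrier: Model carrier (about 0.45 kg): aluminium carriage 70 long (its x) x 60 wide, origin mid underside, z up. Under it a dovetail groove along x, open at both ends, roof 22 above the underside; play on the rail about 0.9 sideways each way, 1.5 up. +x goes onto the rail first; a lug on its +y side carries the clamp knob. Starts upright on the bench, its x within 0.7 rad of the rail's x.
- carrier_grip (a point): On the axis of the carrier's black grip block, 56 above the carrier's underside, 24 above its aluminium plate, 12 below the block's top. The block is 44 (carrier x) x 34 (y) x 36 high; on it stands a tan plaster section with four teeth, 42 x 30 x 17 high. Axes as the carrier.
- carrier_nose (a point): Middle of the carrier's leading (+x) end face: 35 ahead of carrier_grip in x and 29 below it. Axes as the carrier. It meets stop_face when the carrier is home.
- rail: Aluminium dovetail rail, 40 wide on top, 24 at its root, on a dark steel base 10 high and 74 wide screwed to the bench. Its top face is 34 above the bench. x points from the open end to the stop, z up. Origin on the bench under the centre line, 104 along x from rail_mouth.
- rail_mouth (a point): Tip of the rail's open end, on its centre line, at the height of the top face (34 above the bench). The first 14 are a tapered nose, 31 wide at the tip, whose top is 2.5 lower there. A carrier riding on the rail has its groove roof on the top face: its underside 12 and carrier_grip 68 above the bench. Axes as the rail.
- stop: Red end stop on the rail, solid, 52 wide, top 52 above the bench. Origin on the bench under its striking face, 39 below stop_face.
- stop_face (a point): Middle of the stop's striking face, which looks along the rail's -x, 39 above the bench; its place varies, 159 to 199 along x from rail_mouth. Axes as the rail.
- knob_grip (a point): Clamp knob: orange upright bar 46 long, 14 thick, 30 high, on a black disc of 42 diameter; vertical axis, 78 to the carrier's +y side of carrier_grip. This point is on the axis, 66 above the carrier's underside, 13 below the bar's top, 17 above the disc. The bar lies along this point's y (it turns with the knob): pinch it along x.
- clamp_knob (a joint): Knob turn, rad, growing clockwise from above, 0 to 1.9; at 0 the bar is square to the rail; starts slack at 0 to 0.25. A cam under it (5 to 6 mm per rad) pushes a brass pad, through a spring of 12 N/mm, from the carrier's +y skirt onto the strip. Slack, it turns almost freely (0.04 Nm) and it stays where left. Where it bites varies (0.4 to 1.3 rad) and must be felt: from there it turns stiffer.
- strip: Brass strip low on the rail's +y side, 160 long, 6 high, proud by an unknown amount that varies by 3. The clamp is firmly tight when turning the knob takes about 0.2 Nm (pad force 10 to 15 N, 0.3 rad or so past the bite); above 0.3 Nm (25 N) it dents the strip. The bite draws the carrier towards the knob by its play; let go, take the knob once more and feel that it is still tight.
- arch_model: Bystander, leave alone: tan plaster arch model with teeth, 60 wide.
- tweezers: Bystander, leave alone: steel tweezers, 140 long.
- stain_bottle: Bystander, leave alone: small amber bottle, 28 diameter, 55 high.
- palette: Bystander, leave alone: white ceramic palette, 90 x 120.
- brush: Bystander, leave alone: brush with a wooden handle, 150 long.

How it is judged (in metres and radians):
On the way, in this order (a step that is already met when the one before it is completed fails the run):
1. The carrier is home on the rail against the stop, its clamp still slack (y of carrier_nose in the frame of stop_face between -0.004 and 0.004 m and z of carrier_nose in the frame of stop_face between -0.003 and 0.004 m and angle between the x axis of carrier_nose and the x axis of stop_face, either way round below 0.06 rad and angle between the z axis of carrier_nose and the z axis of stop_face, either way round below 0.06 rad and x of carrier_nose in the frame of stop_face above -0.0025 m and contact force between strip and carrier below 2 N), for 0.2 s.
2. The clamp is tight on the strip, the carrier still home (y of carrier_nose in the frame of stop_face between -0.004 and 0.004 m and z of carrier_nose in the frame of stop_face between -0.003 and 0.004 m and angle between the x axis of carrier_nose and the x axis of stop_face, either way round below 0.06 rad and angle between the z axis of carrier_nose and the z axis of stop_face, either way round below 0.06 rad and x of carrier_nose in the frame of stop_face above -0.0025 m and contact force between strip and carrier above 6 N), for 0.2 s.
At the end, for the whole second after the job is handed in: The carrier sits on the dovetail with its leading face within 2.5 mm of the stop, square to the rail (0.06 rad), and at rest; with the knob let go the clamp pad presses on the strip with 6 to 25 N (all of step 2 and contact force between strip and carrier below 25 N and linear speed of carrier below 0.01 m/s); the robot touches nothing.
It fails at once if The clamp is overtightened: the pad presses on the strip with over 25 N (contact force between strip and carrier above 25 N).
It fails at once if The carrier is rammed against the stop with over 30 N (contact force between carrier and stop above 30 N).
It fails at once if The carrier is forced along the rail: over 35 N between them while it is still over 5 mm from the stop (contact force between carrier and rail above 35 N and x of carrier_nose in the frame of stop_face below -0.005 m).
It fails at once if Something else on the bench is moved by over 30 mm (distance of any of arch_model, tweezers, stain_bottle, palette, brush from where it was at the start of the episode above 0.03 m).
It also fails if it takes over 72 s, if anything falls off the work surface, if the arm or the gripper's body presses on something with over 40 N, if the wrist force passes 120 N, or if a joint passes its speed limit or range.

ROBOT

A 6-joint arm with a two-finger parallel gripper is mounted at the origin on the work surface. World frame = base frame: x ahead of the robot, y to its left, z up, the work surface at z = 0. Lengths are in mm, angles in rad, forces in N, time in s.
With the tool pointing down it reaches from about 400 to 925 mm from the base axis. Payload 12.5 kg.
Tool frame: the origin (TCP) lies on the centre line of the jaws, within the pads' length; the fingertips stand 19 mm ahead of it and the grasp point (between the pads) is the TCP; y points along the fingers, x is the direction in which the jaws open and shut, and the axes are right-handed (so a half turn about y gives the same grasp; the last joint's range is limited). The gripper opens to 95 mm and grips with 3 to 60 N. Pads are 20 mm wide; open, the fingers measure 119 mm over their backs; the gripper's body (75 mm by 180 mm) begins 59 mm behind the grasp point.
Start: joints at [1.199, 0.491, 1.559, -0, 1.092, -0.106], TCP at [164.157, 603.073, 233.661] pointing down, gripper open.
Joint ranges: [-3.1, 3.1], [-0.84, 2.19], [0.05, 2.79], [-1.13, 4.28], [0.06, 2.93], [-2.69, 2.69]. Speed limits (rad/s): [2.22, 2.22, 2.79, 3.14, 3.14, 3.14].

INTERFACE

Orientations are given as [roll, pitch, yaw] about the fixed x, y, z axes, in that order (R = Rz(yaw) Ry(pitch) Rx(roll)).
In Python, from cell import env gives the robot as it stands. The module is installed in compiled form; this text tells all that it offers.
- The arm moves only by the tool move_arm, never from a script. Its argument "rows" is a list of rows, each an object of numbers: "tx", "ty", "tz": the shift along the tool's x, y, z in cm; "rx", "ry", "rz": the turn, a rotation vector about the tool's x, y, z in rad; "grip": the opening in per cent of the stroke, from 0 (shut) to 100 (fully open). In form: [{"tx": .., "ty": .., "tz": .., "rx": .., "ry": .., "rz": .., "grip": ..}, ...]. A call has 1 to 10 rows; each row shifts and turns the commanded pose from where the row before left it, along the tool's axes as they then stand; what a row does not reach is not made up. A row lasts 1/12 s, in which the tool goes at most 41.7 mm and 7.16 degrees, less where a joint would pass 70% of its speed; a pose out of reach is approached as far as the arm can. A call is refused whole if a number of a shift passes 4.17 or a number of a turn 0.125, either way. A call with a gripper value outside its range is refused whole. The fingers move at their own pace and stop on an object; the grip force is fixed at half the most. Time passes only in rows, so rows that do not move let the fingers close. It gives the time, the measured TCP pose, the force and the opening at its end, in the units of the state.
- env.state(): the state, without advancing time (a new reading comes with each control period).
- env.read_camera(name): name is "scene" or "top"; returns (picture, depth): 384x512x3 uint8, blue, green, red; 384x512 float32, mm along the optical axis (not along the pixel's ray), 0 where there is no reading.
- env.calibration(name): a dict with "vertical_fov" (degrees; the focal length in pixels is half the picture's height over the tangent of half this angle, whatever the lens; pixels are square), "cx", "cy" (the principal point, pixels), "eye" and "rotation" of the camera in the world. Camera axes: x right, y up, looking along -z (the intrinsics and any distortion apply to the point x, -y, -z); pixel columns grow to the right and rows downward; lengths in mm; the calibration is good to about 2 mm. A picture is of the moment at which its call begins. calibration takes no time and is no camera call.
- env.job_done(): hands the job in, once; it reports no verdict.
The state is a dict: "t": time; "joints": joint angles; "qvel": joint speeds; "tau": joint torques, N m; "eef_pos": TCP position; "tcp_rot": TCP orientation; "ft_force": force on the tool from outside, world axes, zero at the start; "moment": the same for the moment, N m; "opening": opening from 0.0 (shut) to 1.0 (fully open).
Only numpy, scipy, OpenCV 4.12 (cv2) and the standard library are available. Lean on these libraries where they do the work, as an engineer would, in place of code of your own. Each camera call takes 0.05 s, during which the arm holds its last target.

## Working session

There is one attempt and no reset: what is moved stays moved. The work goes in short steps, Python scripts to look and compute and a tool call to move; the robot and the scene stay as the last step left them, time stands still between calls to the robot, and variables do not carry over. Pictures are saved under pics/ and viewed, and the job is handed in when it is done.

Besides the shell and the picture viewer there is one more tool, called after "Emit:" in YAML: its name, and indented under it one key for each argument. move_arm: Moves the arm, as the interface text tells. Its arguments: {"type":"object","properties":{"rows":{"type":"array"}},"required":["rows"]}

```bash
mkdir -p pics; ls; python3 - <<'E'
from cell import env
import cv2,numpy as np
s=env.state(); print(s)
for n in("scene","top"):
    c=env.calibration(n);print(n,c)
    p,d=env.read_camera(n)
    cv2.imwrite(f"pics/{n}0.png",p); np.save(f"pics/{n}0.npy",d)
E
```

```text
pics
{'t': 0.0, 'joints': array([ 1.19942025e+00,  4.91523346e-01,  1.55942833e+00,  1.54210717e-05,
        1.09169209e+00, -1.05596350e-01]), 'qvel': array([-0.00190005,  0.00011041, -0.00054549,  0.00100081,  0.00079271,
       -0.00065772]), 'tau': array([ 8.13938295e-04, -6.12650442e+01, -2.58179641e+01,  6.92827790e-02,
        4.83217591e-02, -1.10939161e-04]), 'eef_pos': array([164.05878285, 602.86399988, 233.09150734]), 'tcp_rot': array([-1.57067194e+00,  1.04381838e-03,  1.30500955e+00]), 'ft_force': array([-0.84769145, -0.12579257, -0.11760775]), 'moment': array([ 0.02756516, -0.02954444, -0.05613789]), 'opening': 1.000218780975426}
scene {'vertical_fov': 45.639987253455985, 'cx': 253.53957154711514, 'cy': 191.19262095745404, 'eye': array([1019.39222222, -648.17351151,  849.67449716]), 'rotation': array([ 0.80134299, -0.00843305,  0.59304295])}
top {'vertical_fov': 55.34343708228253, 'cx': 256.77585613670857, 'cy': 194.78392333936932, 'eye': array([439.15061652,  34.01506149, 979.36231478]), 'rotation': array([ 0.13794543,  0.01215703, -1.57638353])}
```

View pics/scene0.png

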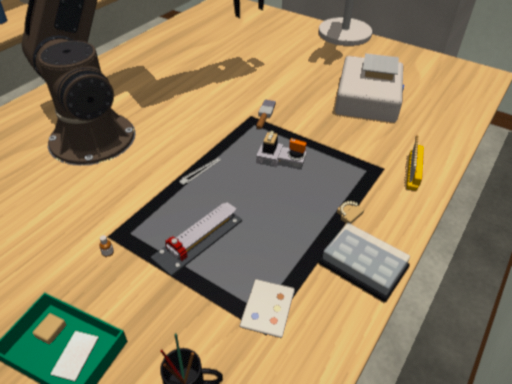

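View pics/top0.png

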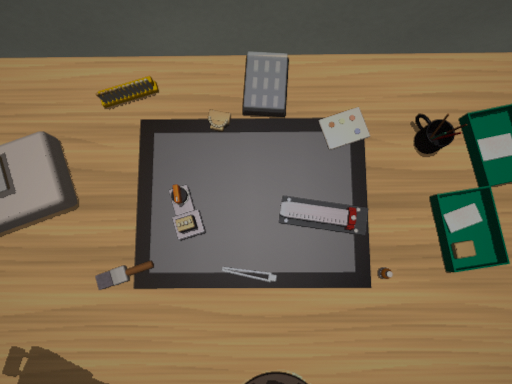

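```bash
cat > h.py <<'E'
import numpy as np,cv2
from cell import env
from scipy.spatial.transform import Rotation as R
def cam(n):
    c=env.calibration(n); f=192/np.tan(np.radians(c["vertical_fov"]/2))
    return f,c["cx"],c["cy"],np.array(c["eye"]),R.from_euler("xyz",c["rotation"]).as_matrix()
def ray(n,u,v):
    f,cx,cy,e,M=cam(n)
    u=np.asarray(u,float);v=np.asarray(v,float)
    d=np.stack([(u-cx)/f,-(v-cy)/f,-np.ones_like(u)],-1)
    return e,d@M.T
def atz(n,u,v,z):
    e,d=ray(n,u,v); k=(z-e[2])/d[...,2]; return e+d*k[...,None]
def pts(n,d):
    v,u=np.mgrid[0:d.shape[0],0:d.shape[1]]
    e,r=ray(n,u,v); return e+r*d[...,None]
def proj(n,P):
    f,cx,cy,e,M=cam(n); q=(np.asarray(P,float)-e)@M
    return np.stack([cx+f*q[...,0]/-q[...,2],cy-f*q[...,1]/-q[...,2]],-1)
E
python3 - <<'E'
from h import *
p=cv2.imread("pics/top0.png");d=np.load("pics/top0.npy")
def crop(n,p,x0,y0,x1,y1,k,o): cv2.imwrite(o,cv2.resize(p[y0:y1,x0:x1],None,fx=k,fy=k,interpolation=cv2.INTER_CUBIC))
crop("top",p,155,175,235,250,8,"pics/c1.png")
crop("top",p,270,185,380,245,7,"pics/c2.png")
q=cv2.imread("pics/scene0.png")
crop("s",q,235,120,325,180,8,"pics/c3.png")
crop("s",q,140,190,250,280,7,"pics/c4.png")
P=pts("top",d)
Z=P[...,2]; Zi=np.clip(Z*2.5+20,0,255).astype(np.uint8)
cv2.imwrite("pics/z.png",cv2.resize(cv2.applyColorMap(Zi,cv2.COLORMAP_JET)[110:290,130:380],None,fx=3,fy=3,interpolation=cv2.INTER_NEAREST))
for (u,v) in [(250,170),(250,250),(150,200),(360,260),(300,212),(330,215),(352,218),(188,205),(185,223),(178,193)]: print((u,v),P[v,u].round(1))
E
```

```text
(250, 170) [642.9  63.2   3.2]
(250, 250) [427.9  63.8   4. ]
(150, 200) [562.7 333.3   2.6]
(360, 260) [ 400.5 -223.7    5.1]
(300, 212) [524.5 -66.5  36.1]
(330, 215) [ 516.3 -143.8   34.9]
(352, 218) [ 506.7 -194.7   56.2]
(188, 205) [545.  224.1  33. ]
(185, 223) [495.  220.3  84.4]
(178, 193) [570.1 240.4  79.4]
```

View pics/c1.png

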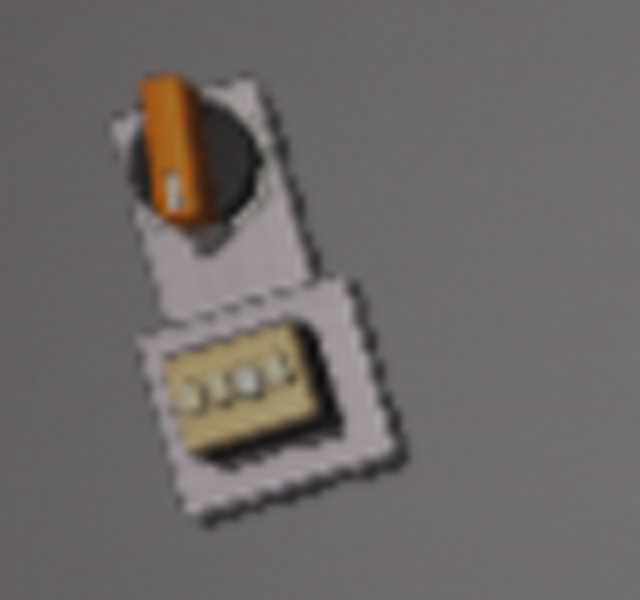

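View pics/c2.png

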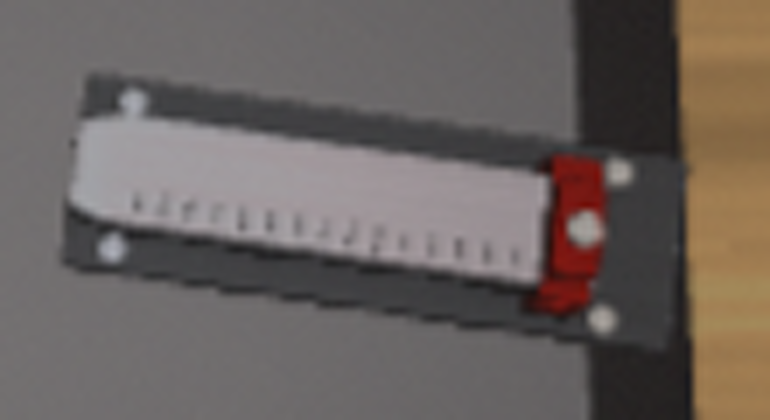

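View pics/c3.png

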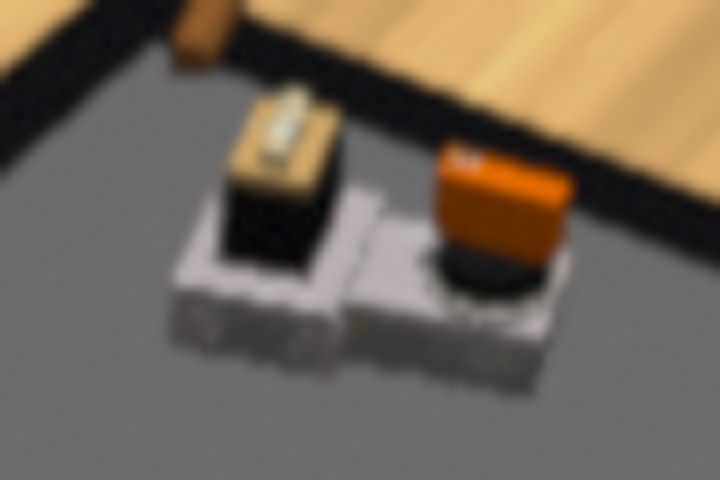

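View pics/c4.png

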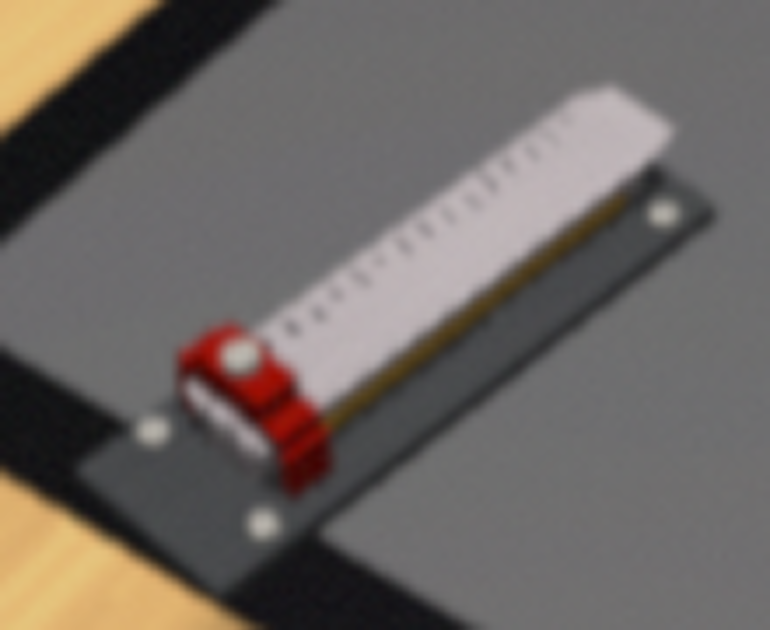

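View pics/z.png

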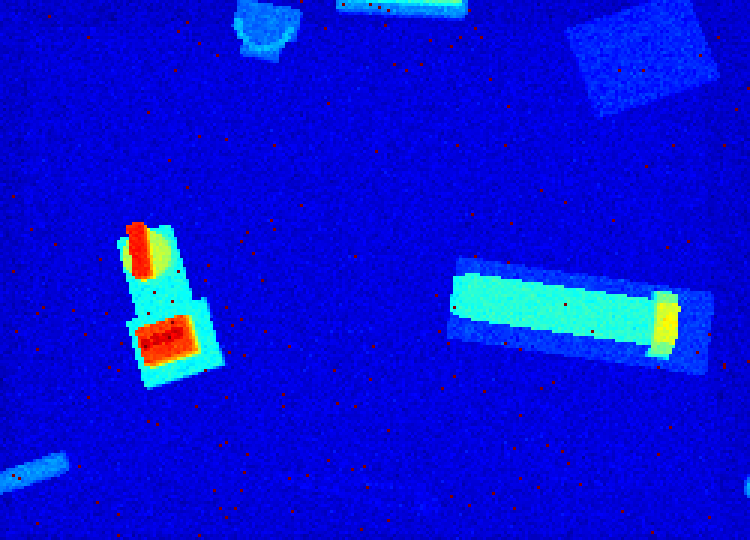

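```bash
cat >> h.py <<'E'
def cp(x,y,x0,y0,k): return (np.asarray(x,float)+.5)/k-.5+x0,(np.asarray(y,float)+.5)/k-.5+y0
def fit2d(model,meas):
    m=np.asarray(model,float);q=np.asarray(meas,float)[:,:2]
    mc,qc=m.mean(0),q.mean(0); a=m-mc;b=q-qc
    th=np.arctan2((a[:,0]*b[:,1]-a[:,1]*b[:,0]).sum(),(a*b).sum())
    c,s=np.cos(th),np.sin(th);Rm=np.array([[c,-s],[s,c]])
    t=qc-Rm@mc
    return t,th,(m@Rm.T+t-q)
E
python3 - <<'E'
from h import *
# carrier plate corners, +x = image right, +y up
u,v=cp([140,352,402,200],[340,278,455,517],155,175,8)
P=atz("top",u,v,32.); t,th,r=fit2d([[-35,30],[35,30],[35,-30],[-35,-30]],P)
print("plate",t,th,r.round(1).tolist())
u,v=cp([163,293,322,190],[352,320,415,452],155,175,8)
P=atz("top",u,v,81.); t,th,r=fit2d([[-21,15],[21,15],[21,-15],[-21,-15]],P)
print("plaster",t,th,r.round(1).tolist())
# rail base corners
u,v=cp([90,688,668,64],[72,155,350,262],270,185,7)
P=atz("top",u,v,10.); print("base",P.round(1).tolist())
# rail straight edges
u,v=cp([105,550,550,105],[118,172,283,213],270,185,7)
P=atz("top",u,v,34.);print(P.round(1).tolist())
print("ang",np.arctan2(*(P[1]-P[0])[[1,0]]),np.arctan2(*(P[2]-P[3])[[1,0]]),"w",np.linalg.norm(P[1]-P[2]),np.linalg.norm(P[0]-P[3]))
u,v=cp([72,553,537],[160,170,298],270,185,7)
print("tip",atz("top",u[0],v[0],31.5),"stop",atz("top",u[1],v[1],52.),atz("top",u[1:],v[1:],52))
# depth based masks
d=np.load("pics/top0.npy");Pt=pts("top",d);Z=Pt[...,2]
m=(Z>26)&(Z<46);m[:,:270]=0;m[:180]=0;m[245:]=0;m[:,372:]=0
mm=m.astype(np.uint8)
c=max(cv2.findContours(mm,0,1)[0],key=cv2.contourArea); print(cv2.minAreaRect(c))
E
```

```text
plate [495.12686715 221.38767728] -1.2704726008194482 [[-0.5, -1.5], [0.5, 0.3], [0.6, -0.4], [-0.6, 1.6]]
plaster [496.11567373 221.46646035] -1.301970920324509 [[-1.3, -0.4], [0.2, -0.9], [0.6, 0.6], [0.5, 0.7]]
base [[573.1, -23.5, 10.0], [539.7, -249.3, 10.0], [466.3, -238.4, 10.0], [500.7, -12.6, 10.0]]
[[552.5, -27.3, 34.0], [531.3, -191.2, 34.0], [490.4, -189.6, 34.0], [517.2, -26.8, 34.0]]
ang -1.6996832483952828 -1.7340701295957028 w 40.93645734813255 35.32643329850038
tip [537.19314488 -15.0095476   31.5       ] stop [ 530.24033435 -188.02594559   52.        ] [[ 530.24033435 -188.02594559   52.        ]
 [ 484.03810793 -180.43780381   52.        ]]
((317.2164001464844, 214.6921844482422), (75.1703872680664, 21.997291564941406), 5.355824947357178)
```

Emit:
move_arm:
  rows:
    - {"tx": -2.3, "tz": -3.4, "grip": 62}
    - {"tx": -2.3, "tz": -3.4, "grip": 62}
    - {"tx": -2.3, "tz": -3.4, "grip": 62}
    - {"tx": -2.3, "tz": -3.4, "grip": 62}
    - {"tx": -2.3, "tz": -3.4, "grip": 62}
    - {"tx": -2.3, "tz": -3.4, "grip": 62}
    - {"tx": -2.3, "tz": -3.4, "grip": 62}
    - {"tx": -2.3, "tz": -3.4, "grip": 62}
    - {"tx": -2.3, "tz": -3.4, "grip": 62}
    - {"tx": -2.3, "tz": -3.4, "grip": 62}

```text
validation failed for argument at $.ro...
```

Emit:
move_arm:
  rows:
    - {"ry": 0.12, "grip": 62}
    - {"ry": 0.12, "grip": 62}
    - {"ry": 0.12, "grip": 62}
    - {"ry": 0.12, "grip": 62}
    - {"ry": 0.12, "grip": 62}
    - {"ry": 0.12, "grip": 62}
    - {"ry": 0.12, "grip": 62}
    - {"ry": 0.12, "grip": 62}
    - {"ry": 0.06, "grip": 62}
    - {"grip": 62}

```text
validation failed for argument at $.ro...
```

```bash
cat >> h.py <<'E'
def go(x,y,z,yaw=None):
    s=env.state(); M=R.from_euler("xyz",s["tcp_rot"]).as_matrix()
    yw=np.arctan2(M[1,0],M[0,0])
    d=np.array([x,y,z])-s["eef_pos"]
    print("t",round(s["t"],2),"pos",s["eef_pos"].round(1),"rot",np.round(s["tcp_rot"],4),"F",s["ft_force"].round(1),"M",s["moment"].round(3),"op",round(s["opening"],3))
    print(" tool shift cm",(d@M/10).round(2), "turn ry", None if yaw is None else round((yw-yaw+np.pi)%(2*np.pi)-np.pi,4))
E
python3 -c "
from h import *
go(495.5,221.4,56,.286)
p,d=env.read_camera('top');cv2.imwrite('pics/t1.png',p);cv2.imwrite('pics/t1c.png',cv2.resize(p[120:280,120:300],None,fx=4,fy=4))"
```

```text
t 0.1 pos [164.1 602.9 233.1] rot [-1.5707e+00  1.0000e-03  1.3051e+00] F [ 0.2 -0.5 -1. ] M [ 0.042 -0.03   0.008] op 1.005
 tool shift cm [-28.09  17.73 -42.  ] turn ry 1.0191
```

Emit:
move_arm:
  rows:
    - {"tx": -2.3, "ty": 0, "tz": -3.4, "rx": 0, "ry": 0, "rz": 0, "grip": 62}
    - {"tx": -2.3, "ty": 0, "tz": -3.4, "rx": 0, "ry": 0, "rz": 0, "grip": 62}
    - {"tx": -2.3, "ty": 0, "tz": -3.4, "rx": 0, "ry": 0, "rz": 0, "grip": 62}
    - {"tx": -2.3, "ty": 0, "tz": -3.4, "rx": 0, "ry": 0, "rz": 0, "grip": 62}
    - {"tx": -2.3, "ty": 0, "tz": -3.4, "rx": 0, "ry": 0, "rz": 0, "grip": 62}
    - {"tx": -2.3, "ty": 0, "tz": -3.4, "rx": 0, "ry": 0, "rz": 0, "grip": 62}
    - {"tx": -2.3, "ty": 0, "tz": -3.4, "rx": 0, "ry": 0, "rz": 0, "grip": 62}
    - {"tx": -2.3, "ty": 0, "tz": -3.4, "rx": 0, "ry": 0, "rz": 0, "grip": 62}
    - {"tx": -2.3, "ty": 0, "tz": -3.4, "rx": 0, "ry": 0, "rz": 0, "grip": 62}
    - {"tx": -2.3, "ty": 0, "tz": -3.4, "rx": 0, "ry": 0, "rz": 0, "grip": 62}

```text
t: 0.98
eef_pos: [432.7, 290.1, 233.7]
tcp_rot: [-1.571, -0.0, 1.305]
ft_force: [0.0, 0.7, -0.2]
opening: 0.614
```

Emit:
move_arm:
  rows:
    - {"tx": 0, "ty": 0, "tz": 0, "rx": 0, "ry": 0.12, "rz": 0, "grip": 62}
    - {"tx": 0, "ty": 0, "tz": 0, "rx": 0, "ry": 0.12, "rz": 0, "grip": 62}
    - {"tx": 0, "ty": 0, "tz": 0, "rx": 0, "ry": 0.12, "rz": 0, "grip": 62}
    - {"tx": 0, "ty": 0, "tz": 0, "rx": 0, "ry": 0.12, "rz": 0, "grip": 62}
    - {"tx": 0, "ty": 0, "tz": 0, "rx": 0, "ry": 0.12, "rz": 0, "grip": 62}
    - {"tx": 0, "ty": 0, "tz": 0, "rx": 0, "ry": 0.12, "rz": 0, "grip": 62}
    - {"tx": 0, "ty": 0, "tz": 0, "rx": 0, "ry": 0.12, "rz": 0, "grip": 62}
    - {"tx": 0, "ty": 0, "tz": 0, "rx": 0, "ry": 0.12, "rz": 0, "grip": 62}
    - {"tx": 0, "ty": 0, "tz": 0, "rx": 0, "ry": 0.06, "rz": 0, "grip": 62}
    - {"tx": 0, "ty": 0, "tz": 0, "rx": 0, "ry": 0, "rz": 0, "grip": 62}

```text
t: 1.82
eef_pos: [431.7, 291.8, 233.5]
tcp_rot: [-1.571, 0.0, 0.282]
ft_force: [0.0, -0.9, 0.3]
opening: 0.622
```

```bash
python3 -c "
from h import *
go(495.5,221.4,56,.286)"
```

```text
t 1.82 pos [431.7 291.8 233.5] rot [-1.5708e+00  3.0000e-04  2.8220e-01] F [ 0.  -0.9  0.3] M [-0.046  0.015  0.024] op 0.622
 tool shift cm [ 4.17 17.75 -8.54] turn ry -0.0038
```

Emit:
move_arm:
  rows:
    - {"tx": 1.04, "ty": 1, "tz": -2.13, "rx": 0, "ry": 0, "rz": 0, "grip": 62}
    - {"tx": 1.04, "ty": 2.5, "tz": -2.13, "rx": 0, "ry": 0, "rz": 0, "grip": 62}
    - {"tx": 1.04, "ty": 2.5, "tz": -2.14, "rx": 0, "ry": 0, "rz": 0, "grip": 62}
    - {"tx": 1.05, "ty": 2.8, "tz": -2.14, "rx": 0, "ry": 0, "rz": 0, "grip": 62}
    - {"tx": 0, "ty": 2.5, "tz": 0, "rx": 0, "ry": 0, "rz": 0, "grip": 62}
    - {"tx": 0, "ty": 0, "tz": 0, "rx": 0, "ry": 0, "rz": 0, "grip": 62}

```text
t: 2.32
eef_pos: [494.7, 220.1, 116.6]
tcp_rot: [-1.571, 0.007, 0.285]
ft_force: [-1.3, -0.2, -1.1]
opening: 0.62
```

```bash
python3 -c "
from h import *
go(495.5,221.4,56,.286)
p,d=env.read_camera('top');cv2.imwrite('pics/t2c.png',cv2.resize(p[140:280,120:260],None,fx=4,fy=4))
p,d=env.read_camera('scene');cv2.imwrite('pics/s2c.png',cv2.resize(p[80:200,220:340],None,fx=5,fy=5))"
```

```text
t 2.32 pos [494.7 220.1 116.6] rot [-1.5708  0.0067  0.2854] F [-1.3 -0.2 -1.1] M [-0.089  0.081 -0.02 ] op 0.62
 tool shift cm [0.16 6.06 0.1 ] turn ry -0.0006
```

View pics/s2c.png

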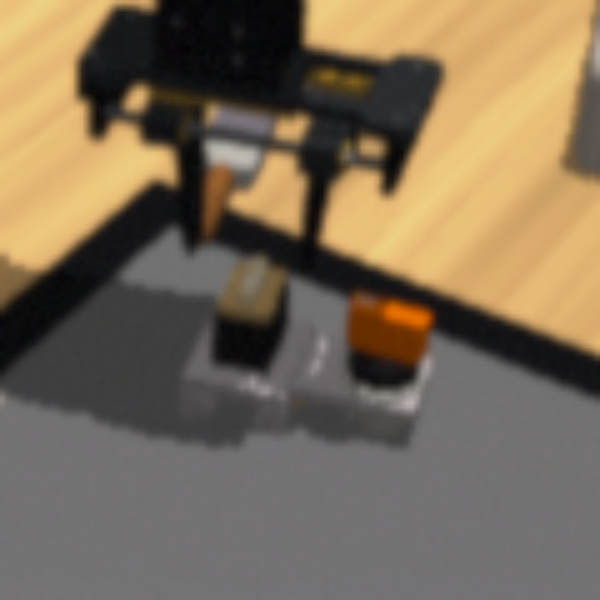

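The picture shows the open jaws directly above the block (fingers at about (190,240) and (312,255), block at (252,320)), clear of the orange bar. I'll descend and grip.

Emit:
move_arm:
  rows:
    - {"tx": 0, "ty": 1.5, "tz": 0, "rx": 0, "ry": 0, "rz": 0, "grip": 62}
    - {"tx": 0, "ty": 1.5, "tz": 0, "rx": 0, "ry": 0, "rz": 0, "grip": 62}
    - {"tx": 0, "ty": 1.5, "tz": 0, "rx": 0, "ry": 0, "rz": 0, "grip": 62}
    - {"tx": 0, "ty": 1.1, "tz": 0, "rx": 0, "ry": 0, "rz": 0, "grip": 62}
    - {"tx": 0, "ty": 0, "tz": 0, "rx": 0, "ry": 0, "rz": 0, "grip": 62}
    - {"tx": 0, "ty": 0, "tz": 0, "rx": 0, "ry": 0, "rz": 0, "grip": 62}

```text
t: 2.92
eef_pos: [496.0, 222.1, 65.5]
tcp_rot: [-1.571, -0.001, 0.286]
ft_force: [1.1, -0.1, 0.2]
opening: 0.621
```

Emit:
move_arm:
  rows:
    - {"tx": 0, "ty": 0, "tz": 0, "rx": 0, "ry": 0, "rz": 0, "grip": 45}
    - {"tx": 0, "ty": 0, "tz": 0, "rx": 0, "ry": 0, "rz": 0, "grip": 40}
    - {"tx": 0, "ty": 0, "tz": 0, "rx": 0, "ry": 0, "rz": 0, "grip": 20}
    - {"tx": 0, "ty": 0, "tz": 0, "rx": 0, "ry": 0, "rz": 0, "grip": 0}
    - {"tx": 0, "ty": 0, "tz": 0, "rx": 0, "ry": 0, "rz": 0, "grip": 0}
    - {"tx": 0, "ty": 0, "tz": 0, "rx": 0, "ry": 0, "rz": 0, "grip": 0}
    - {"tx": 0, "ty": 0, "tz": 0, "rx": 0, "ry": 0, "rz": 0, "grip": 0}
    - {"tx": 0, "ty": 0, "tz": 0, "rx": 0, "ry": 0, "rz": 0, "grip": 0}

```text
t: 3.58
eef_pos: [495.8, 221.6, 65.0]
tcp_rot: [-1.571, -0.0, 0.285]
ft_force: [-2.7, -0.6, 5.7]
opening: 0.355
```

```bash
python3 -c "
from h import *
go(495.5,221.4,56,.286)"
```

```text
t 3.58 pos [495.8 221.6  65. ] rot [-1.5707e+00 -3.0000e-04  2.8490e-01] F [-2.7 -0.6  5.7] M [-0.114  0.333 -0.015] op 0.355
 tool shift cm [-0.04  0.9  -0.01] turn ry -0.0011
```

Emit:
move_arm:
  rows:
    - {"tx": 0, "ty": 0, "tz": 0, "rx": 0, "ry": 0, "rz": 0, "grip": 50}
    - {"tx": 0, "ty": 0, "tz": 0, "rx": 0, "ry": 0, "rz": 0, "grip": 50}
    - {"tx": 0, "ty": 0.5, "tz": 0, "rx": 0, "ry": 0, "rz": 0, "grip": 50}
    - {"tx": 0, "ty": 0.35, "tz": 0, "rx": 0, "ry": 0, "rz": 0, "grip": 50}
    - {"tx": 0, "ty": 0, "tz": 0, "rx": 0, "ry": 0, "rz": 0, "grip": 50}
    - {"tx": 0, "ty": 0, "tz": 0, "rx": 0, "ry": 0, "rz": 0, "grip": 40}
    - {"tx": 0, "ty": 0, "tz": 0, "rx": 0, "ry": 0, "rz": 0, "grip": 20}
    - {"tx": 0, "ty": 0, "tz": 0, "rx": 0, "ry": 0, "rz": 0, "grip": 0}
    - {"tx": 0, "ty": 0, "tz": 0, "rx": 0, "ry": 0, "rz": 0, "grip": 0}
    - {"tx": 0, "ty": 0, "tz": 0, "rx": 0, "ry": 0, "rz": 0, "grip": 0}

```text
t: 4.42
eef_pos: [495.8, 221.6, 56.1]
tcp_rot: [-1.571, 0.0, 0.285]
ft_force: [-0.1, -0.6, -1.5]
opening: 0.352
```

```bash
python3 -c "
from h import *
go(495.5,221.4,56,.286)"
```

```text
t 4.42 pos [495.8 221.6  56.1] rot [-1.5707e+00  1.0000e-04  2.8500e-01] F [-0.1 -0.6 -1.5] M [-0.096  0.008 -0.007] op 0.352
 tool shift cm [-0.03  0.01 -0.01] turn ry -0.001
```

Emit:
move_arm:
  rows:
    - {"tx": 0, "ty": -1, "tz": 0, "rx": 0, "ry": 0, "rz": 0, "grip": 0}
    - {"tx": 0, "ty": -1.7, "tz": 0, "rx": 0, "ry": 0, "rz": 0, "grip": 0}
    - {"tx": 0, "ty": -1.7, "tz": 0, "rx": 0, "ry": 0.08, "rz": 0, "grip": 0}
    - {"tx": 0, "ty": 0, "tz": 0, "rx": 0, "ry": 0.12, "rz": 0, "grip": 0}
    - {"tx": 0, "ty": 0, "tz": 0, "rx": 0, "ry": 0.12, "rz": 0, "grip": 0}
    - {"tx": 0, "ty": 0, "tz": 0, "rx": 0, "ry": 0.114, "rz": 0, "grip": 0}
    - {"tx": 0, "ty": 0, "tz": 0, "rx": 0, "ry": 0, "rz": 0, "grip": 0}
    - {"tx": 0, "ty": 0, "tz": 0, "rx": 0, "ry": 0, "rz": 0, "grip": 0}

```text
t: 5.08
eef_pos: [495.6, 221.6, 100.4]
tcp_rot: [-1.571, 0.0, -0.145]
ft_force: [-0.7, -0.4, -6.8]
opening: 0.357
```

```bash
python3 -c "
from h import *
go(550.3,74,100,-.149)"
```

```text
t 5.08 pos [495.6 221.6 100.4] rot [-1.5709e+00  4.0000e-04 -1.4540e-01] F [-0.7 -0.4 -6.8] M [-0.114  0.155 -0.034] op 0.357
 tool shift cm [  7.55   0.03 -13.81] turn ry 0.0036
```

Emit:
move_arm:
  rows:
    - {"tx": 1.5, "ty": 0, "tz": -2.8, "rx": 0, "ry": 0.0036, "rz": 0, "grip": 0}
    - {"tx": 1.5, "ty": 0, "tz": -2.8, "rx": 0, "ry": 0, "rz": 0, "grip": 0}
    - {"tx": 1.5, "ty": 0, "tz": -2.8, "rx": 0, "ry": 0, "rz": 0, "grip": 0}
    - {"tx": 1.5, "ty": 0, "tz": -2.8, "rx": 0, "ry": 0, "rz": 0, "grip": 0}
    - {"tx": 1.5, "ty": 0, "tz": -2.6, "rx": 0, "ry": 0, "rz": 0, "grip": 0}
    - {"tx": 0, "ty": 0.8, "tz": 0, "rx": 0, "ry": 0, "rz": 0, "grip": 0}
    - {"tx": 0, "ty": 0.8, "tz": 0, "rx": 0, "ry": 0, "rz": 0, "grip": 0}
    - {"tx": 0, "ty": 0, "tz": 0, "rx": 0, "ry": 0, "rz": 0, "grip": 0}
    - {"tx": 0, "ty": 0, "tz": 0, "rx": 0, "ry": 0, "rz": 0, "grip": 0}

```text
t: 5.83
eef_pos: [548.4, 74.5, 83.6]
tcp_rot: [-1.571, 0.002, -0.15]
ft_force: [0.6, 0.3, -6.4]
opening: 0.357
```

```bash
python3 -c "
from h import *
go(546,45,70,-.149)
p,d=env.read_camera('top');cv2.imwrite('pics/t3.png',p);np.save('pics/t3.npy',d)
cv2.imwrite('pics/t3c.png',cv2.resize(p[170:250,210:320],None,fx=7,fy=7,interpolation=cv2.INTER_CUBIC))
cv2.imwrite('pics/t3d.png',cv2.resize(p[185:245,270:380],None,fx=7,fy=7,interpolation=cv2.INTER_CUBIC))
p,d=env.read_camera('scene');cv2.imwrite('pics/s3.png',p)
cv2.imwrite('pics/s3c.png',cv2.resize(p[130:280,150:300],None,fx=4,fy=4,interpolation=cv2.INTER_CUBIC))"
```

```text
t 5.83 pos [548.4  74.5  83.6] rot [-1.571   0.0019 -0.1503] F [ 0.6  0.3 -6.4] M [-0.116  0.118  0.009] op 0.357
 tool shift cm [ 0.21  1.36 -2.95] turn ry -0.0013
```

View pics/t3c.png

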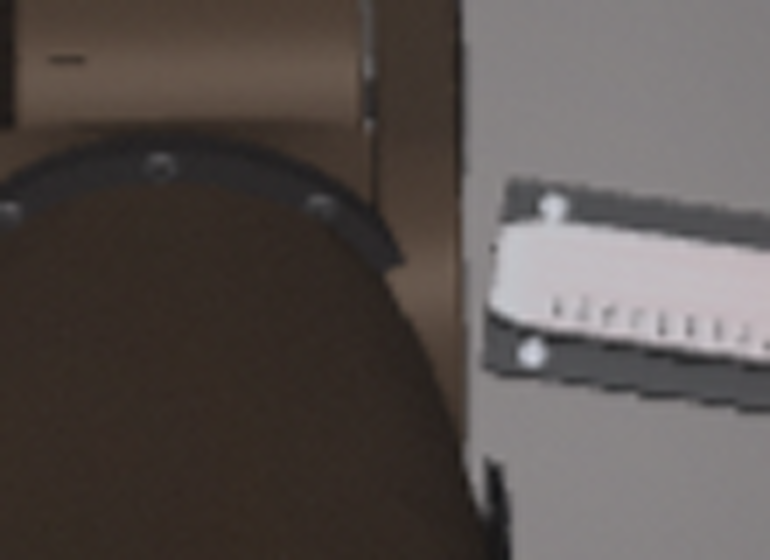

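View pics/s3c.png

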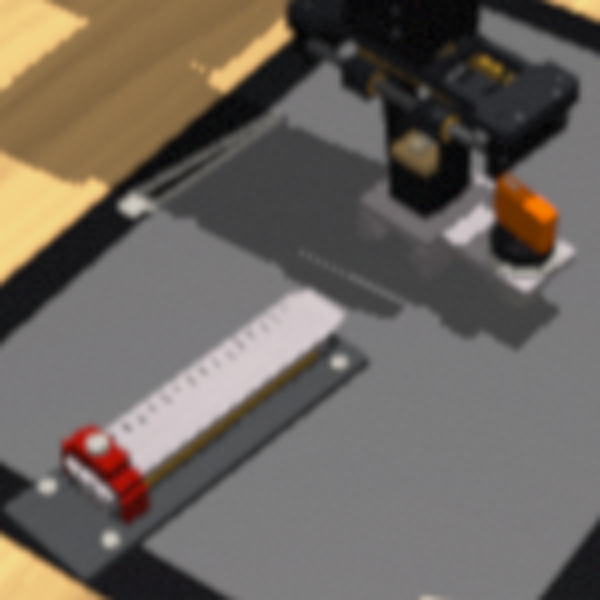

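```bash
cat > rf.py <<'E'
from h import *
p=cv2.cvtColor(cv2.imread("pics/top0.png"),cv2.COLOR_BGR2GRAY).astype(float)
def edges(c0,c1,vmid,up,lo,z,hi_in=True):
    U=[];L=[]
    for u in range(c0,c1):
        vm=int(vmid(u)); col=p[:,u]
        # upper
        a=col[vm-4:vm-1].mean() if hi_in else None
        seg=col[vm-13:vm-2]; g=np.diff(seg); 
        b=vm-13+ (np.abs(g)*(np.arange(len(g))+.5)*(np.abs(g)>12)).sum()/((np.abs(g)*(np.abs(g)>12)).sum()+1e-9)
        U.append((u,b))
    return U
def sub(u,vs,rising):
    col=p[vs[0]:vs[1],u]; lo,hi=np.percentile(col,15),np.percentile(col,85); th=(lo+hi)/2
    s=(col>th) if rising else (col<th)
    i=np.argmax(s)
    if i==0: return np.nan
    return vs[0]+i-1+(th-col[i-1])/(col[i]-col[i-1])
mid=lambda u:202.5+0.0+(u-285)*0.122+5.5
def line(pts):
    P=np.array(pts);P=P[~np.isnan(P[:,1])]
    for _ in range(3):
        k=np.polyfit(P[:,0],P[:,1],1);r=P[:,1]-np.polyval(k,P[:,0]);P=P[np.abs(r)<max(2*r.std(),.15)]
    return k,r.std(),len(P)
up=[];lo=[]
for u in range(288,345):
    c=208.0+(u-288)*0.125
    up.append((u,sub(u,(int(round(c-11)),int(round(c-3))),True)))
    lo.append((u,sub(u,(int(round(c+4)),int(round(c+11))),False)))
ku,su,nu=line(up);kl,sl,nl=line(lo);print(ku,su,nu,kl,sl,nl)
uu=np.array([290.,343.])
A=atz("top",uu,np.polyval(ku,uu),34.);B=atz("top",uu,np.polyval(kl,uu),34.)
for X in(A,B): print(X.round(2).tolist(),"yaw",np.arctan2(X[1,1]-X[0,1],X[1,0]-X[0,0]))
yaw=np.mean([np.arctan2(X[1,1]-X[0,1],X[1,0]-X[0,0]) for X in(A,B)])
n=np.array([-np.sin(yaw),np.cos(yaw)]);d=np.array([np.cos(yaw),np.sin(yaw)])
print("width",[(A[i,:2].dot(n)-B[i,:2].dot(n)) for i in(0,1)], "centre lat",(A[:,:2]@n+B[:,:2]@n)/2,"n",n,"d",d)
# tip
for k in (-3,0,3):
    pass
c=p[206:212,272:292].mean(0);print(c.round(0))
E
python3 rf.py
```

```text
[1.42817561e-01 1.59762908e+02] 0.09423894361321242 49 [1.32808906e-01 1.78073769e+02] 0.39157080492969193 46
[[553.06, -41.44, 34.0], [532.39, -177.98, 34.0]] yaw -1.7210833287887133
[[512.99, -40.72, 34.0], [493.98, -176.53, 34.0]] yaw -1.7098821088129161
width [np.float64(39.76040988170064), np.float64(38.21894205921194)] centre lat [533.37846692 533.37576713] n [ 0.98955117 -0.14418211] d [-0.14418211 -0.98955117]
[112. 112. 112. 112. 112. 112. 112. 112. 122. 152. 161. 162. 160. 159.
 158. 158. 158. 158. 158. 158.]
```

View pics/t3d.png

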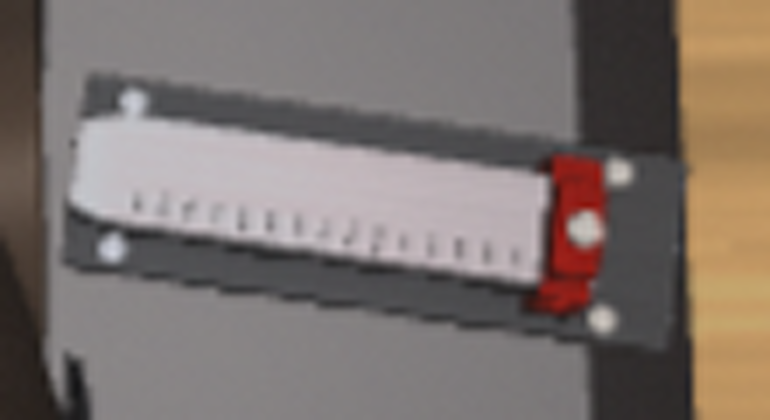

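```bash
cat >> h.py <<'E'
YR=-1.720;DV=np.array([np.cos(YR),np.sin(YR)]);NV=np.array([-np.sin(YR),np.cos(YR)])
def rgo(lat,s,z,yaw=YR+np.pi/2):
    e=env.state()["eef_pos"]; print("lat",round(e[:2]@NV,2),"s",round(e[:2]@DV,2))
    x=lat*NV+s*DV; go(x[0],x[1],z,yaw)
E
python3 -c "
from h import *
rgo(533.3,-112,68.8)"
```

```text
lat 531.62 s -155.49
t 5.93 pos [548.8  74.7  84.2] rot [-1.5707e+00  3.0000e-04 -1.5030e-01] F [-0.5  0.5 -6.6] M [-0.09   0.164  0.031] op 0.356
 tool shift cm [ 0.17  1.54 -4.35] turn ry -0.0011
```

Emit:
move_arm:
  rows:
    - {"tx": 0.17, "ty": 0.5, "tz": -1.4, "rx": 0, "ry": -0.001, "rz": 0, "grip": 0}
    - {"tx": 0, "ty": 0.5, "tz": -1.4, "rx": 0, "ry": 0, "rz": 0, "grip": 0}
    - {"tx": 0, "ty": 0.54, "tz": -1.55, "rx": 0, "ry": 0, "rz": 0, "grip": 0}
    - {"tx": 0, "ty": 0, "tz": 0, "rx": 0, "ry": 0, "rz": 0, "grip": 0}
    - {"tx": 0, "ty": 0, "tz": 0, "rx": 0, "ry": 0, "rz": 0, "grip": 0}
    - {"tx": 0, "ty": 0, "tz": 0, "rx": 0, "ry": 0, "rz": 0, "grip": 0}

```text
t: 6.43
eef_pos: [544.4, 31.3, 69.1]
tcp_rot: [-1.571, -0.001, -0.151]
ft_force: [0.0, 0.5, -7.0]
opening: 0.353
```

```bash
python3 -c "
from h import *
rgo(533.3,-112,68.8)
p,d=env.read_camera('scene')
cv2.imwrite('pics/s4c.png',cv2.resize(p[150:260,180:290],None,fx=5,fy=5,interpolation=cv2.INTER_CUBIC))
rgo(533.3,-112,68.8)"
```

```text
lat 533.73 s -111.86
t 6.43 pos [544.4  31.3  69.1] rot [-1.5706e+00 -6.0000e-04 -1.5090e-01] F [ 0.   0.5 -7. ] M [-0.071  0.135  0.026] op 0.353
 tool shift cm [-0.04  0.03  0.01] turn ry -0.0017
lat 533.73 s -111.96
t 6.48 pos [544.4  31.4  69.2] rot [-1.5706e+00 -8.0000e-04 -1.5060e-01] F [-0.8 -0.  -6.4] M [-0.083  0.156 -0.013] op 0.355
 tool shift cm [-0.04  0.04  0.  ] turn ry -0.0014
```

View pics/s4c.png

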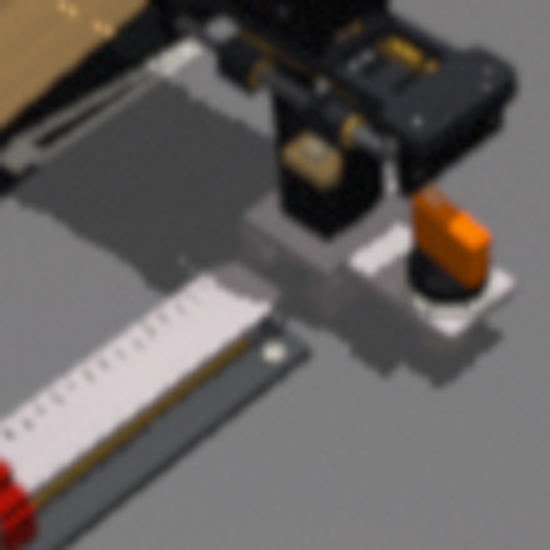

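Emit:
move_arm:
  rows:
    - {"tx": -0.03, "ty": 0.03, "tz": -0.4, "rx": 0, "ry": -0.0015, "rz": 0, "grip": 0}
    - {"tx": 0, "ty": 0, "tz": -0.4, "rx": 0, "ry": 0, "rz": 0, "grip": 0}
    - {"tx": 0, "ty": 0, "tz": -0.4, "rx": 0, "ry": 0, "rz": 0, "grip": 0}
    - {"tx": 0, "ty": 0, "tz": -0.3, "rx": 0, "ry": 0, "rz": 0, "grip": 0}
    - {"tx": 0, "ty": 0, "tz": -0.2, "rx": 0, "ry": 0, "rz": 0, "grip": 0}
    - {"tx": 0, "ty": 0, "tz": 0, "rx": 0, "ry": 0, "rz": 0, "grip": 0}

```text
t: 6.98
eef_pos: [541.3, 13.4, 68.4]
tcp_rot: [-1.571, 0.0, -0.151]
ft_force: [0.2, -0.4, -6.8]
opening: 0.355
```

```bash
python3 -c "
from h import *
rgo(533.3,-95,68.8)"
```

```text
lat 533.3 s -93.68
t 6.98 pos [541.3  13.4  68.4] rot [-1.5707e+00  1.0000e-04 -1.5070e-01] F [ 0.2 -0.4 -6.8] M [-0.109  0.175  0.006] op 0.355
 tool shift cm [-0.   -0.04  0.13] turn ry -0.0015
```

Emit:
move_arm:
  rows:
    - {"tx": 0, "ty": -0.02, "tz": -0.25, "rx": 0, "ry": 0, "rz": 0, "grip": 0}
    - {"tx": 0, "ty": 0, "tz": -0.25, "rx": 0, "ry": 0, "rz": 0, "grip": 0}
    - {"tx": 0, "ty": 0, "tz": 0, "rx": 0, "ry": 0, "rz": 0, "grip": 0}

```text
t: 7.23
eef_pos: [540.6, 8.5, 68.6]
tcp_rot: [-1.571, -0.0, -0.15]
ft_force: [-0.1, -1.1, -6.6]
opening: 0.354
```

Emit:
move_arm:
  rows:
    - {"tx": 0, "ty": 0, "tz": -0.2, "rx": 0, "ry": 0, "rz": 0, "grip": 0}
    - {"tx": 0, "ty": 0, "tz": -0.2, "rx": 0, "ry": 0, "rz": 0, "grip": 0}
    - {"tx": 0, "ty": 0, "tz": 0, "rx": 0, "ry": 0, "rz": 0, "grip": 0}

```text
t: 7.48
eef_pos: [540.0, 4.7, 68.6]
tcp_rot: [-1.571, 0.0, -0.15]
ft_force: [0.2, 0.3, -6.0]
opening: 0.357
```

```bash
python3 -c "
from h import *
rgo(533.3,-85,68.8)"
```

```text
lat 533.27 s -84.88
t 7.48 pos [540.    4.7  68.6] rot [-1.5707  0.     -0.1502] F [ 0.2  0.3 -6. ] M [-0.105  0.196 -0.028] op 0.357
 tool shift cm [ 0.   -0.02  0.01] turn ry -0.001
```

Past the taper, no contact load. Continue.

Emit:
move_arm:
  rows:
    - {"tx": 0, "ty": 0, "tz": -0.3, "rx": 0, "ry": 0, "rz": 0, "grip": 0}
    - {"tx": 0, "ty": 0, "tz": -0.3, "rx": 0, "ry": 0, "rz": 0, "grip": 0}
    - {"tx": 0, "ty": 0, "tz": -0.3, "rx": 0, "ry": 0, "rz": 0, "grip": 0}
    - {"tx": 0, "ty": 0, "tz": 0, "rx": 0, "ry": 0, "rz": 0, "grip": 0}

```text
t: 7.82
eef_pos: [538.2, -4.5, 68.5]
tcp_rot: [-1.571, 0.001, -0.151]
ft_force: [-2.5, -1.5, -7.3]
opening: 0.355
```

Emit:
move_arm:
  rows:
    - {"tx": 0, "ty": 0, "tz": -0.4, "rx": 0, "ry": 0, "rz": 0, "grip": 0}
    - {"tx": 0, "ty": 0, "tz": -0.4, "rx": 0, "ry": 0, "rz": 0, "grip": 0}
    - {"tx": 0, "ty": 0, "tz": -0.4, "rx": 0, "ry": 0, "rz": 0, "grip": 0}
    - {"tx": 0, "ty": 0, "tz": 0, "rx": 0, "ry": 0, "rz": 0, "grip": 0}

```text
t: 8.15
eef_pos: [536.4, -16.5, 68.4]
tcp_rot: [-1.571, 0.001, -0.151]
ft_force: [-4.2, -1.6, -9.0]
opening: 0.355
```

```bash
python3 -c "
from h import *
rgo(533.3,-64,68.8)"
```

```text
lat 532.9 s -63.4
t 8.15 pos [536.4 -16.5  68.4] rot [-1.5709e+00  1.0000e-03 -1.5050e-01] F [-4.2 -1.6 -9. ] M [-0.404  0.844 -0.023] op 0.355
 tool shift cm [ 0.04 -0.04  0.06] turn ry -0.0013
```

Emit:
move_arm:
  rows:
    - {"tx": -0.05, "ty": 0.03, "tz": 0, "rx": 0, "ry": 0, "rz": 0, "grip": 0}
    - {"tx": 0, "ty": 0, "tz": -0.2, "rx": 0, "ry": 0, "rz": 0, "grip": 0}
    - {"tx": 0, "ty": 0, "tz": -0.2, "rx": 0, "ry": 0, "rz": 0, "grip": 0}
    - {"tx": 0, "ty": 0, "tz": 0, "rx": 0, "ry": 0, "rz": 0, "grip": 0}
    - {"tx": 0, "ty": 0, "tz": 0, "rx": 0, "ry": 0, "rz": 0, "grip": 0}

```text
t: 8.57
eef_pos: [535.9, -19.9, 68.4]
tcp_rot: [-1.571, -0.0, -0.15]
ft_force: [-1.8, -1.3, -8.0]
opening: 0.355
```

```bash
python3 -c "
from h import *
rgo(533.3,-64,68.8)"
```

```text
lat 532.89 s -60.0
t 8.57 pos [535.9 -19.9  68.4] rot [-1.5709e+00 -3.0000e-04 -1.5000e-01] F [-1.8 -1.3 -8. ] M [-0.246  0.537  0.02 ] op 0.355
 tool shift cm [ 0.04 -0.04  0.4 ] turn ry -0.0008
```

Emit:
move_arm:
  rows:
    - {"tx": -0.04, "ty": 0.02, "tz": -0.2, "rx": 0, "ry": 0, "rz": 0, "grip": 0}
    - {"tx": 0, "ty": 0, "tz": -0.4, "rx": 0, "ry": 0, "rz": 0, "grip": 0}
    - {"tx": 0, "ty": 0, "tz": -0.4, "rx": 0, "ry": 0, "rz": 0, "grip": 0}
    - {"tx": 0, "ty": 0, "tz": -0.4, "rx": 0, "ry": 0, "rz": 0, "grip": 0}
    - {"tx": 0, "ty": 0, "tz": 0, "rx": 0, "ry": 0, "rz": 0, "grip": 0}

```text
t: 8.98
eef_pos: [533.4, -34.3, 68.2]
tcp_rot: [-1.571, -0.0, -0.151]
ft_force: [0.6, 0.5, -6.5]
opening: 0.356
```

```bash
python3 -c "
from h import *
rgo(533.3,-44,68.8)"
```

```text
lat 532.54 s -45.34
t 8.98 pos [533.4 -34.3  68.2] rot [-1.5708e+00 -5.0000e-04 -1.5070e-01] F [ 0.6  0.5 -6.5] M [-0.096  0.154  0.029] op 0.356
 tool shift cm [ 0.08 -0.06 -0.13] turn ry -0.0015
```

Emit:
move_arm:
  rows:
    - {"tx": 0, "ty": 0, "tz": -0.4, "rx": 0, "ry": 0, "rz": 0, "grip": 0}
    - {"tx": 0, "ty": 0, "tz": -0.4, "rx": 0, "ry": 0, "rz": 0, "grip": 0}
    - {"tx": 0, "ty": 0, "tz": -0.4, "rx": 0, "ry": 0, "rz": 0, "grip": 0}
    - {"tx": 0, "ty": 0, "tz": -0.4, "rx": 0, "ry": 0, "rz": 0, "grip": 0}
    - {"tx": 0, "ty": 0, "tz": -0.4, "rx": 0, "ry": 0, "rz": 0, "grip": 0}
    - {"tx": 0, "ty": 0, "tz": 0, "rx": 0, "ry": 0, "rz": 0, "grip": 0}

```text
t: 9.48
eef_pos: [530.2, -54.0, 68.1]
tcp_rot: [-1.571, -0.0, -0.151]
ft_force: [1.3, -0.0, -6.7]
opening: 0.359
```

```bash
python3 -c "
from h import *
rgo(532.9,-25,68.8)"
```

```text
lat 532.38 s -25.42
t 9.48 pos [530.2 -54.   68.1] rot [-1.5708e+00 -1.0000e-04 -1.5060e-01] F [ 1.3 -0.  -6.7] M [-0.121  0.142  0.025] op 0.359
 tool shift cm [ 0.05 -0.07 -0.04] turn ry -0.0014
```

Emit:
move_arm:
  rows:
    - {"tx": 0.02, "ty": -0.02, "tz": -0.4, "rx": 0, "ry": -0.001, "rz": 0, "grip": 0}
    - {"tx": 0, "ty": 0, "tz": -0.5, "rx": 0, "ry": 0, "rz": 0, "grip": 0}
    - {"tx": 0, "ty": 0, "tz": -0.5, "rx": 0, "ry": 0, "rz": 0, "grip": 0}
    - {"tx": 0, "ty": 0, "tz": -0.5, "rx": 0, "ry": 0, "rz": 0, "grip": 0}
    - {"tx": 0, "ty": 0, "tz": -0.5, "rx": 0, "ry": 0, "rz": 0, "grip": 0}
    - {"tx": 0, "ty": 0, "tz": -0.5, "rx": 0, "ry": 0, "rz": 0, "grip": 0}
    - {"tx": 0, "ty": 0, "tz": 0, "rx": 0, "ry": 0, "rz": 0, "grip": 0}

```text
t: 10.07
eef_pos: [526.1, -82.9, 68.3]
tcp_rot: [-1.571, -0.0, -0.15]
ft_force: [0.9, 0.1, -6.6]
opening: 0.358
```

```bash
python3 -c "
from h import *
rgo(532.9,5,68.8)"
```

```text
lat 532.57 s 3.77
t 10.07 pos [526.1 -82.9  68.3] rot [-1.5708e+00 -1.0000e-04 -1.4980e-01] F [ 0.9  0.1 -6.6] M [-0.138  0.084 -0.023] op 0.358
 tool shift cm [ 0.03 -0.05 -0.12] turn ry -0.0006
```

Emit:
move_arm:
  rows:
    - {"tx": 0.01, "ty": 0, "tz": -0.5, "rx": 0, "ry": 0, "rz": 0, "grip": 0}
    - {"tx": 0, "ty": 0, "tz": -0.5, "rx": 0, "ry": 0, "rz": 0, "grip": 0}
    - {"tx": 0, "ty": 0, "tz": -0.5, "rx": 0, "ry": 0, "rz": 0, "grip": 0}
    - {"tx": 0, "ty": 0, "tz": -0.5, "rx": 0, "ry": 0, "rz": 0, "grip": 0}
    - {"tx": 0, "ty": 0, "tz": -0.5, "rx": 0, "ry": 0, "rz": 0, "grip": 0}
    - {"tx": 0, "ty": 0, "tz": -0.5, "rx": 0, "ry": 0, "rz": 0, "grip": 0}
    - {"tx": 0, "ty": 0, "tz": -0.5, "rx": 0, "ry": 0, "rz": 0, "grip": 0}
    - {"tx": 0, "ty": 0, "tz": -0.3, "rx": 0, "ry": 0, "rz": 0, "grip": 0}
    - {"tx": 0, "ty": 0, "tz": 0, "rx": 0, "ry": 0, "rz": 0, "grip": 0}

```text
t: 10.82
eef_pos: [520.6, -120.2, 68.3]
tcp_rot: [-1.571, -0.0, -0.15]
ft_force: [0.2, -0.3, -6.3]
opening: 0.355
```

```bash
python3 -c "
from h import *
rgo(532.9,45,68.8)
p,d=env.read_camera('scene')
cv2.imwrite('pics/s5c.png',cv2.resize(p[170:290,130:250],None,fx=5,fy=5,interpolation=cv2.INTER_CUBIC))"
```

```text
lat 532.67 s 41.51
t 10.82 pos [ 520.6 -120.2   68.3] rot [-1.5708e+00 -1.0000e-04 -1.4970e-01] F [ 0.2 -0.3 -6.3] M [-0.107  0.174  0.013] op 0.355
 tool shift cm [ 0.02 -0.05 -0.35] turn ry -0.0005
```

View pics/s5c.png

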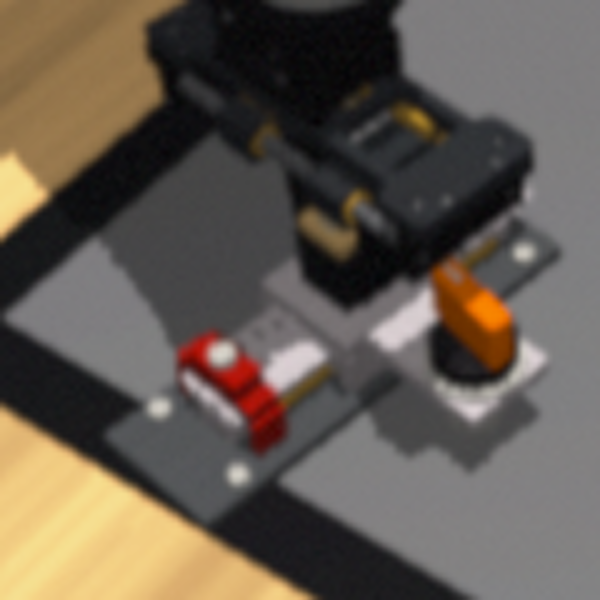

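Emit:
move_arm:
  rows:
    - {"tx": 0, "ty": 0, "tz": -0.4, "rx": 0, "ry": 0, "rz": 0, "grip": 0}
    - {"tx": 0, "ty": 0, "tz": -0.4, "rx": 0, "ry": 0, "rz": 0, "grip": 0}
    - {"tx": 0, "ty": 0, "tz": -0.4, "rx": 0, "ry": 0, "rz": 0, "grip": 0}
    - {"tx": 0, "ty": 0, "tz": -0.3, "rx": 0, "ry": 0, "rz": 0, "grip": 0}
    - {"tx": 0, "ty": 0, "tz": 0, "rx": 0, "ry": 0, "rz": 0, "grip": 0}

```text
t: 11.28
eef_pos: [518.3, -135.0, 68.3]
tcp_rot: [-1.571, -0.0, -0.15]
ft_force: [-0.0, -0.1, -6.8]
opening: 0.354
```

```bash
python3 -c "
from h import *
rgo(532.9,59,68.8)
p,d=env.read_camera('scene')
cv2.imwrite('pics/s6c.png',cv2.resize(p[220:280,150:220],None,fx=8,fy=8,interpolation=cv2.INTER_CUBIC))
e=cv2.imread('pics/top0.png')
# stop face foot line on rail top: nose predicted px
for z in (34,44): 
  for s in (56+35,60+35,70+35,75+35): print(z,s,proj('scene',np.r_[553.*NV+s*DV,z]).round(1),proj('top',np.r_[533.*NV+s*DV,z]).round(1))"
```

```text
lat 532.65 s 56.47
t 11.28 pos [ 518.3 -135.    68.3] rot [-1.5708e+00 -1.0000e-04 -1.4960e-01] F [-0.  -0.1 -6.8] M [-0.119  0.166  0.032] op 0.354
 tool shift cm [ 0.02 -0.05 -0.25] turn ry -0.0004
34 91 [190.7 244.2] [339.9 216. ]
34 95 [189.4 245.2] [341.4 216.3]
34 105 [186.1 247.7] [345.3 216.8]
34 110 [184.4 249. ] [347.2 217.1]
44 91 [190.3 241.4] [340.7 215.7]
44 95 [189.  242.4] [342.3 216. ]
44 105 [185.7 244.9] [346.2 216.5]
44 110 [184.  246.2] [348.1 216.8]
```

View pics/s6c.png

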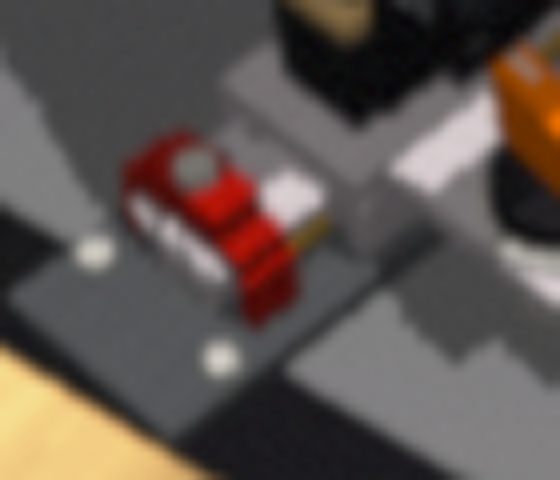

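Emit:
move_arm:
  rows:
    - {"tx": 0, "ty": 0, "tz": -0.2, "rx": 0, "ry": 0, "rz": 0, "grip": 0}
    - {"tx": 0, "ty": 0, "tz": -0.2, "rx": 0, "ry": 0, "rz": 0, "grip": 0}
    - {"tx": 0, "ty": 0, "tz": -0.2, "rx": 0, "ry": 0, "rz": 0, "grip": 0}
    - {"tx": 0, "ty": 0, "tz": -0.1, "rx": 0, "ry": 0, "rz": 0, "grip": 0}
    - {"tx": 0, "ty": 0, "tz": 0, "rx": 0, "ry": 0, "rz": 0, "grip": 0}

```text
t: 11.75
eef_pos: [517.4, -141.5, 68.3]
tcp_rot: [-1.571, -0.0, -0.149]
ft_force: [-0.2, 0.4, -7.0]
opening: 0.355
```

Emit:
move_arm:
  rows:
    - {"tx": 0, "ty": 0, "tz": -0.05, "rx": 0, "ry": 0, "rz": 0, "grip": 0}
    - {"tx": 0, "ty": 0, "tz": -0.05, "rx": 0, "ry": 0, "rz": 0, "grip": 0}
    - {"tx": 0, "ty": 0, "tz": -0.05, "rx": 0, "ry": 0, "rz": 0, "grip": 0}
    - {"tx": 0, "ty": 0, "tz": 0, "rx": 0, "ry": 0, "rz": 0, "grip": 0}

```text
t: 12.08
eef_pos: [517.1, -142.9, 68.3]
tcp_rot: [-1.571, -0.0, -0.149]
ft_force: [-0.2, 0.8, -6.5]
opening: 0.356
```

Emit:
move_arm:
  rows:
    - {"tx": 0, "ty": 0, "tz": -0.05, "rx": 0, "ry": 0, "rz": 0, "grip": 0}
    - {"tx": 0, "ty": 0, "tz": -0.05, "rx": 0, "ry": 0, "rz": 0, "grip": 0}
    - {"tx": 0, "ty": 0, "tz": -0.05, "rx": 0, "ry": 0, "rz": 0, "grip": 0}
    - {"tx": 0, "ty": 0, "tz": 0, "rx": 0, "ry": 0, "rz": 0, "grip": 0}

```text
t: 12.42
eef_pos: [516.9, -144.4, 68.3]
tcp_rot: [-1.571, 0.0, -0.149]
ft_force: [-0.0, -0.8, -5.6]
opening: 0.356
```

Emit:
move_arm:
  rows:
    - {"tx": 0, "ty": 0, "tz": -0.05, "rx": 0, "ry": 0, "rz": 0, "grip": 0}
    - {"tx": 0, "ty": 0, "tz": -0.05, "rx": 0, "ry": 0, "rz": 0, "grip": 0}
    - {"tx": 0, "ty": 0, "tz": -0.05, "rx": 0, "ry": 0, "rz": 0, "grip": 0}
    - {"tx": 0, "ty": 0, "tz": 0, "rx": 0, "ry": 0, "rz": 0, "grip": 0}

```text
t: 12.75
eef_pos: [516.7, -145.9, 68.3]
tcp_rot: [-1.571, -0.0, -0.149]
ft_force: [0.6, 0.5, -5.7]
opening: 0.356
```

```bash
python3 -c "
from h import *
rgo(532.9,70,68.8)
p,d=env.read_camera('scene')
cv2.imwrite('pics/s7c.png',cv2.resize(p[220:280,150:220],None,fx=8,fy=8,interpolation=cv2.INTER_CUBIC))"
```

```text
lat 532.62 s 67.44
t 12.75 pos [ 516.7 -145.9   68.3] rot [-1.5707 -0.     -0.1492] F [ 0.6  0.5 -5.7] M [-0.069  0.128 -0.01 ] op 0.356
 tool shift cm [ 0.03 -0.05 -0.26] turn ry -0.0
```

View pics/s7c.png

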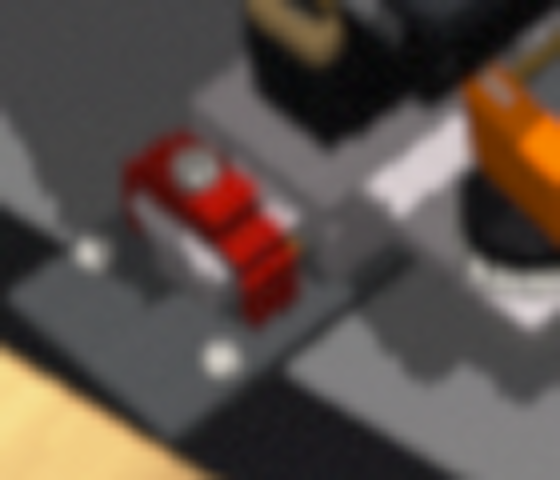

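Emit:
move_arm:
  rows:
    - {"tx": 0, "ty": 0, "tz": -0.05, "rx": 0, "ry": 0, "rz": 0, "grip": 0}
    - {"tx": 0, "ty": 0, "tz": -0.05, "rx": 0, "ry": 0, "rz": 0, "grip": 0}
    - {"tx": 0, "ty": 0, "tz": -0.05, "rx": 0, "ry": 0, "rz": 0, "grip": 0}
    - {"tx": 0, "ty": 0, "tz": -0.05, "rx": 0, "ry": 0, "rz": 0, "grip": 0}
    - {"tx": 0, "ty": 0, "tz": 0, "rx": 0, "ry": 0, "rz": 0, "grip": 0}

```text
t: 13.22
eef_pos: [516.4, -147.9, 68.3]
tcp_rot: [-1.571, 0.0, -0.149]
ft_force: [-0.7, 0.2, -6.7]
opening: 0.359
```

Emit:
move_arm:
  rows:
    - {"tx": 0, "ty": 0, "tz": -0.05, "rx": 0, "ry": 0, "rz": 0, "grip": 0}
    - {"tx": 0, "ty": 0, "tz": -0.05, "rx": 0, "ry": 0, "rz": 0, "grip": 0}
    - {"tx": 0, "ty": 0, "tz": -0.05, "rx": 0, "ry": 0, "rz": 0, "grip": 0}
    - {"tx": 0, "ty": 0, "tz": 0, "rx": 0, "ry": 0, "rz": 0, "grip": 0}

```text
t: 13.55
eef_pos: [516.2, -149.3, 68.3]
tcp_rot: [-1.571, -0.0, -0.149]
ft_force: [0.5, -0.3, -7.0]
opening: 0.353
```

Emit:
move_arm:
  rows:
    - {"tx": 0, "ty": 0, "tz": -0.05, "rx": 0, "ry": 0, "rz": 0, "grip": 0}
    - {"tx": 0, "ty": 0, "tz": -0.05, "rx": 0, "ry": 0, "rz": 0, "grip": 0}
    - {"tx": 0, "ty": 0, "tz": 0, "rx": 0, "ry": 0, "rz": 0, "grip": 0}

```text
t: 13.8
eef_pos: [516.0, -150.3, 68.3]
tcp_rot: [-1.571, -0.0, -0.149]
ft_force: [0.3, 0.2, -5.7]
opening: 0.355
```

Emit:
move_arm:
  rows:
    - {"tx": 0, "ty": 0, "tz": -0.05, "rx": 0, "ry": 0, "rz": 0, "grip": 0}
    - {"tx": 0, "ty": 0, "tz": -0.05, "rx": 0, "ry": 0, "rz": 0, "grip": 0}
    - {"tx": 0, "ty": 0, "tz": 0, "rx": 0, "ry": 0, "rz": 0, "grip": 0}

```text
t: 14.05
eef_pos: [515.9, -151.3, 68.3]
tcp_rot: [-1.571, -0.0, -0.149]
ft_force: [0.4, -0.4, -6.2]
opening: 0.356
```

Emit:
move_arm:
  rows:
    - {"tx": 0, "ty": 0, "tz": -0.05, "rx": 0, "ry": 0, "rz": 0, "grip": 0}
    - {"tx": 0, "ty": 0, "tz": -0.04, "rx": 0, "ry": 0, "rz": 0, "grip": 0}
    - {"tx": 0, "ty": 0, "tz": 0, "rx": 0, "ry": 0, "rz": 0, "grip": 0}

```text
t: 14.3
eef_pos: [515.7, -152.2, 68.3]
tcp_rot: [-1.571, -0.0, -0.149]
ft_force: [0.2, -0.3, -6.8]
opening: 0.357
```

Emit:
move_arm:
  rows:
    - {"tx": 0, "ty": 0, "tz": -0.05, "rx": 0, "ry": 0, "rz": 0, "grip": 0}
    - {"tx": 0, "ty": 0, "tz": -0.05, "rx": 0, "ry": 0, "rz": 0, "grip": 0}
    - {"tx": 0, "ty": 0, "tz": 0, "rx": 0, "ry": 0, "rz": 0, "grip": 0}

```text
t: 14.55
eef_pos: [515.6, -153.2, 68.3]
tcp_rot: [-1.571, 0.0, -0.149]
ft_force: [-0.9, -1.3, -6.3]
opening: 0.359
```

```bash
python3 -c "
from h import *
rgo(532.9,76,68.8)
p,d=env.read_camera('scene')
cv2.imwrite('pics/s8c.png',cv2.resize(p[220:280,150:220],None,fx=8,fy=8,interpolation=cv2.INTER_CUBIC))"
```

```text
lat 532.61 s 74.82
t 14.55 pos [ 515.6 -153.2   68.3] rot [-1.5707  0.     -0.1492] F [-0.9 -1.3 -6.3] M [-0.131  0.17  -0.038] op 0.359
 tool shift cm [ 0.03 -0.05 -0.12] turn ry 0.0
```

View pics/s8c.png

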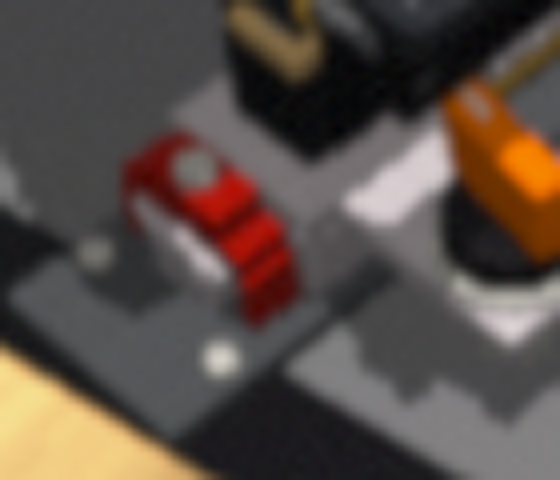

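Nearly touching at the stop (around (275,210) in the crop, no white visible). Now tiny steps.

Emit:
move_arm:
  rows:
    - {"tx": 0, "ty": 0, "tz": -0.04, "rx": 0, "ry": 0, "rz": 0, "grip": 0}
    - {"tx": 0, "ty": 0, "tz": -0.04, "rx": 0, "ry": 0, "rz": 0, "grip": 0}
    - {"tx": 0, "ty": 0, "tz": 0, "rx": 0, "ry": 0, "rz": 0, "grip": 0}

```text
t: 14.85
eef_pos: [515.5, -153.9, 68.3]
tcp_rot: [-1.571, -0.0, -0.149]
ft_force: [0.0, -0.1, -6.4]
opening: 0.355
```

Emit:
move_arm:
  rows:
    - {"tx": 0, "ty": 0, "tz": -0.04, "rx": 0, "ry": 0, "rz": 0, "grip": 0}
    - {"tx": 0, "ty": 0, "tz": -0.04, "rx": 0, "ry": 0, "rz": 0, "grip": 0}
    - {"tx": 0, "ty": 0, "tz": 0, "rx": 0, "ry": 0, "rz": 0, "grip": 0}

```text
t: 15.1
eef_pos: [515.4, -154.7, 68.3]
tcp_rot: [-1.571, -0.0, -0.149]
ft_force: [-0.0, 0.3, -7.0]
opening: 0.355
```

Emit:
move_arm:
  rows:
    - {"tx": 0, "ty": 0, "tz": -0.04, "rx": 0, "ry": 0, "rz": 0, "grip": 0}
    - {"tx": 0, "ty": 0, "tz": -0.04, "rx": 0, "ry": 0, "rz": 0, "grip": 0}
    - {"tx": 0, "ty": 0, "tz": 0, "rx": 0, "ry": 0, "rz": 0, "grip": 0}

```text
t: 15.35
eef_pos: [515.2, -155.5, 68.3]
tcp_rot: [-1.571, -0.0, -0.149]
ft_force: [0.2, -0.3, -6.8]
opening: 0.358
```

Emit:
move_arm:
  rows:
    - {"tx": 0, "ty": 0, "tz": -0.04, "rx": 0, "ry": 0, "rz": 0, "grip": 0}
    - {"tx": 0, "ty": 0, "tz": -0.02, "rx": 0, "ry": 0, "rz": 0, "grip": 0}
    - {"tx": 0, "ty": 0, "tz": 0, "rx": 0, "ry": 0, "rz": 0, "grip": 0}

```text
t: 15.6
eef_pos: [515.2, -155.9, 68.3]
tcp_rot: [-1.57, -0.0, -0.149]
ft_force: [0.8, 1.1, -5.5]
opening: 0.358
```

Emit:
move_arm:
  rows:
    - {"tx": 0, "ty": 0, "tz": -0.03, "rx": 0, "ry": 0, "rz": 0, "grip": 0}
    - {"tx": 0, "ty": 0, "tz": -0.02, "rx": 0, "ry": 0, "rz": 0, "grip": 0}
    - {"tx": 0, "ty": 0, "tz": 0, "rx": 0, "ry": 0, "rz": 0, "grip": 0}

```text
t: 15.85
eef_pos: [515.2, -156.0, 68.4]
tcp_rot: [-1.57, -0.0, -0.15]
ft_force: [1.6, 5.6, -4.4]
opening: 0.357
```

```bash
python3 -c "
from h import *
rgo(532.9,79,68.8)"
```

```text
lat 532.63 s 77.71
t 15.85 pos [ 515.2 -156.    68.4] rot [-1.57   -0.     -0.1495] F [ 1.6  5.6 -4.4] M [ 1.108 -0.204 -0.128] op 0.357
 tool shift cm [ 0.03 -0.04 -0.13] turn ry -0.0003
```

Emit:
move_arm:
  rows:
    - {"tx": 0, "ty": 0.02, "tz": 0, "rx": 0, "ry": 0, "rz": 0, "grip": 0}
    - {"tx": 0, "ty": 0, "tz": 0, "rx": 0, "ry": 0, "rz": 0, "grip": 0}
    - {"tx": 0, "ty": 0, "tz": 0, "rx": 0, "ry": 0, "rz": 0, "grip": 0}
    - {"tx": 0, "ty": 0, "tz": 0, "rx": 0, "ry": 0, "rz": 0, "grip": 36}
    - {"tx": 0, "ty": 0, "tz": 0, "rx": 0, "ry": 0, "rz": 0, "grip": 42}
    - {"tx": 0, "ty": 0, "tz": 0, "rx": 0, "ry": 0, "rz": 0, "grip": 50}
    - {"tx": 0, "ty": 0, "tz": 0, "rx": 0, "ry": 0, "rz": 0, "grip": 55}
    - {"tx": 0, "ty": 0, "tz": 0, "rx": 0, "ry": 0, "rz": 0, "grip": 55}

```text
t: 16.52
eef_pos: [515.3, -156.8, 68.4]
tcp_rot: [-1.571, -0.001, -0.149]
ft_force: [0.2, 0.4, 1.0]
opening: 0.536
```

```bash
python3 -c "
from h import *
rgo(532.9,79,68.8)"
```

```text
lat 532.89 s 78.46
t 16.52 pos [ 515.3 -156.8   68.4] rot [-1.5711e+00 -9.0000e-04 -1.4900e-01] F [0.2 0.4 1. ] M [-0.115  0.054  0.049] op 0.536
 tool shift cm [ 0.   -0.04 -0.05] turn ry 0.0002
```

Released. Raise clear and rotate for the knob.

Emit:
move_arm:
  rows:
    - {"tx": 0, "ty": -1.5, "tz": 0, "rx": 0, "ry": 0, "rz": 0, "grip": 55}
    - {"tx": 0, "ty": -2.5, "tz": 0, "rx": 0, "ry": 0, "rz": 0, "grip": 55}
    - {"tx": 0, "ty": -2.5, "tz": 0, "rx": 0, "ry": 0, "rz": 0, "grip": 55}
    - {"tx": 1.5, "ty": -0.5, "tz": 0, "rx": 0, "ry": 0, "rz": 0, "grip": 55}
    - {"tx": 3, "ty": 0, "tz": 0, "rx": 0, "ry": 0, "rz": 0, "grip": 45}
    - {"tx": 3.3, "ty": 0, "tz": 0, "rx": 0, "ry": 0, "rz": 0, "grip": 45}
    - {"tx": 0, "ty": 0, "tz": 0, "rx": 0, "ry": -0.12, "rz": 0, "grip": 45}
    - {"tx": 0, "ty": 0, "tz": 0, "rx": 0, "ry": -0.12, "rz": 0, "grip": 45}
    - {"tx": 0, "ty": 0, "tz": 0, "rx": 0, "ry": -0.12, "rz": 0, "grip": 45}
    - {"tx": 0, "ty": 0, "tz": 0, "rx": 0, "ry": -0.12, "rz": 0, "grip": 45}

```text
t: 17.35
eef_pos: [592.3, -168.3, 138.1]
tcp_rot: [-1.571, -0.0, 0.337]
ft_force: [0.2, -0.7, -0.1]
opening: 0.449
```

Emit:
move_arm:
  rows:
    - {"tx": 0, "ty": 0, "tz": 0, "rx": 0, "ry": -0.12, "rz": 0, "grip": 40}
    - {"tx": 0, "ty": 0, "tz": 0, "rx": 0, "ry": -0.12, "rz": 0, "grip": 40}
    - {"tx": 0, "ty": 0, "tz": 0, "rx": 0, "ry": -0.12, "rz": 0, "grip": 40}
    - {"tx": 0, "ty": 0, "tz": 0, "rx": 0, "ry": -0.12, "rz": 0, "grip": 40}
    - {"tx": 0, "ty": 0, "tz": 0, "rx": 0, "ry": -0.12, "rz": 0, "grip": 40}
    - {"tx": 0, "ty": 0, "tz": 0, "rx": 0, "ry": -0.12, "rz": 0, "grip": 40}
    - {"tx": 0, "ty": 0, "tz": 0, "rx": 0, "ry": -0.12, "rz": 0, "grip": 40}
    - {"tx": 0, "ty": 0, "tz": 0, "rx": 0, "ry": -0.08, "rz": 0, "grip": 40}
    - {"tx": 0, "ty": 0, "tz": 0, "rx": 0, "ry": 0, "rz": 0, "grip": 40}
    - {"tx": 0, "ty": 0, "tz": 0, "rx": 0, "ry": 0, "rz": 0, "grip": 40}

```text
t: 18.18
eef_pos: [592.2, -168.3, 138.2]
tcp_rot: [-1.571, -0.0, 1.248]
ft_force: [0.9, 0.1, 0.1]
opening: 0.402
```

```bash
python3 -c "
from h import *
rgo(610.6,77.7,83,1.25)
p,d=env.read_camera('scene')
cv2.imwrite('pics/s9c.png',cv2.resize(p[150:270,140:260],None,fx=5,fy=5,interpolation=cv2.INTER_CUBIC))
p,d=env.read_camera('top');cv2.imwrite('pics/t9.png',p)
cv2.imwrite('pics/t9c.png',cv2.resize(p[150:250,280:390],None,fx=6,fy=6,interpolation=cv2.INTER_CUBIC))"
```

```text
lat 610.63 s 78.37
t 18.18 pos [ 592.2 -168.3  138.2] rot [-1.571 -0.     1.248] F [0.9 0.1 0.1] M [-0.013 -0.004 -0.086] op 0.402
 tool shift cm [0.07 5.52 0.02] turn ry -0.002
```

View pics/s9c.png

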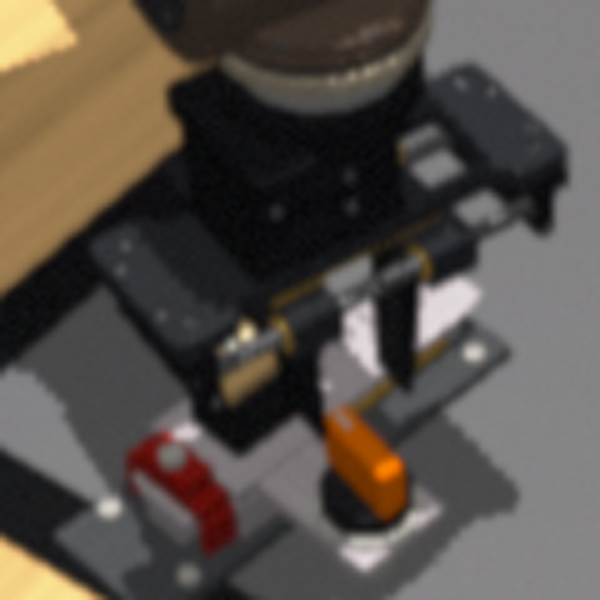

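View pics/t9c.png

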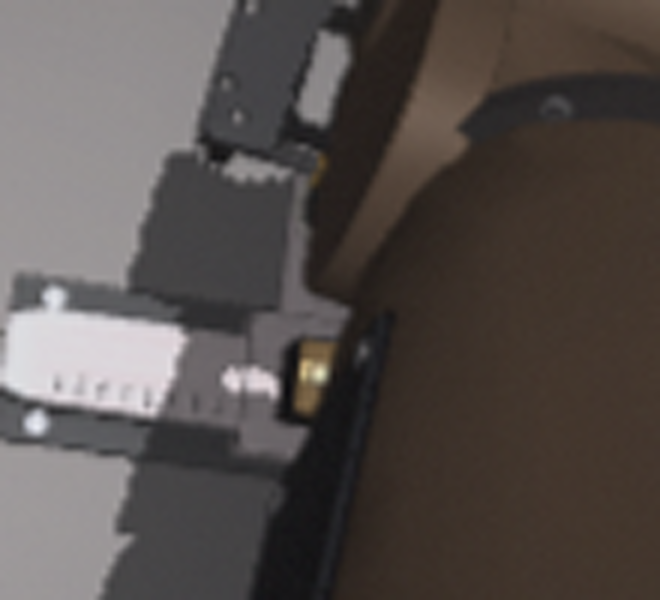

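```bash
python3 -c "
from h import *
u,v=cp([340,390],[412,473],140,150,5)
P=atz('scene',u,v,91.);print(P.round(1),'yaw dir',np.arctan2(*(P[0]-P[1])[[1,0]]), (P[:,:2].mean(0)@NV,P[:,:2].mean(0)@DV),'len',np.linalg.norm(P[0]-P[1]))
u,v=cp([163,187],[78,222],155,175,8)
P=atz('top',u,v,79.);a=np.arctan2(*(P[0]-P[1])[[1,0]]);print(a,'carrier y yaw .285; cw angle',.285-a,'len',np.linalg.norm(P[0]-P[1]))
"
```

```text
[[ 575.8 -158.2   91. ]
 [ 614.5 -173.1   91. ]] yaw dir 2.7732404470584253 (np.float64(613.1833629119079), np.float64(75.35214145757234)) len 41.52922300397702
0.1876108445807355 carrier y yaw .285; cw angle 0.09738915541926449 len 46.16626022223155
```

Emit:
move_arm:
  rows:
    - {"tx": 0.05, "ty": 1.5, "tz": 0, "rx": 0, "ry": 0, "rz": 0, "grip": 40}
    - {"tx": 0, "ty": 1.5, "tz": 0, "rx": 0, "ry": 0, "rz": 0, "grip": 40}
    - {"tx": 0, "ty": 1.5, "tz": 0, "rx": 0, "ry": 0, "rz": 0, "grip": 40}
    - {"tx": 0, "ty": 1.0, "tz": 0, "rx": 0, "ry": 0, "rz": 0, "grip": 40}
    - {"tx": 0, "ty": 0, "tz": 0, "rx": 0, "ry": 0, "rz": 0, "grip": 40}
    - {"tx": 0, "ty": 0, "tz": 0, "rx": 0, "ry": 0, "rz": 0, "grip": 40}

```text
t: 18.78
eef_pos: [592.4, -167.7, 83.0]
tcp_rot: [-1.57, -0.0, 1.25]
ft_force: [0.0, 0.4, -0.5]
opening: 0.399
```

```bash
python3 -c "
from h import *
rgo(610.6,77.7,83,1.25)
p,d=env.read_camera('scene')
cv2.imwrite('pics/s10c.png',cv2.resize(p[190:280,150:240],None,fx=7,fy=7,interpolation=cv2.INTER_CUBIC))
rgo(610.6,77.7,83,1.25)"
```

```text
lat 610.7 s 77.75
t 18.78 pos [ 592.4 -167.7   83. ] rot [-1.5701e+00 -1.0000e-04  1.2501e+00] F [ 0.   0.4 -0.5] M [-0.067  0.013  0.05 ] op 0.399
 tool shift cm [ 0.   -0.    0.01] turn ry 0.0001
lat 610.98 s 77.81
t 18.83 pos [ 592.6 -167.8   83.6] rot [-1.5712 -0.      1.2503] F [-0.6 -0.4  0.1] M [0.01  0.045 0.05 ] op 0.398
 tool shift cm [0.   0.06 0.04] turn ry 0.0003
```

View pics/s10c.png

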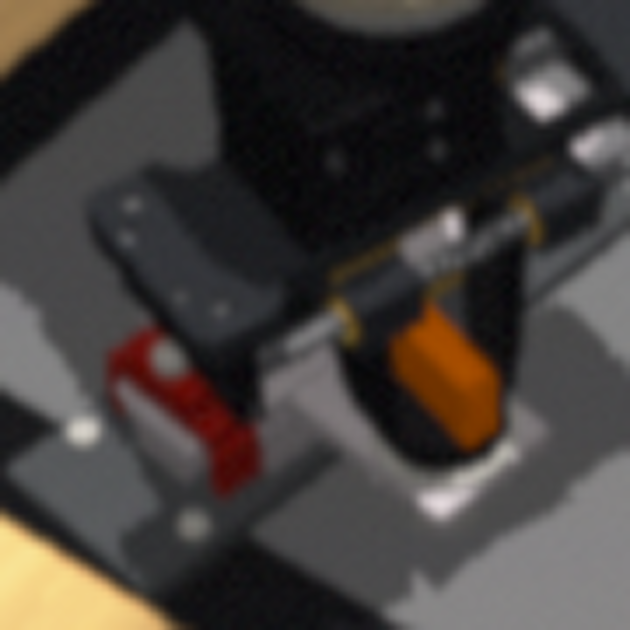

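Emit:
move_arm:
  rows:
    - {"tx": 0.04, "ty": 0, "tz": 0, "rx": 0, "ry": 0, "rz": 0, "grip": 28}
    - {"tx": 0, "ty": 0, "tz": 0, "rx": 0, "ry": 0, "rz": 0, "grip": 22}
    - {"tx": 0, "ty": 0, "tz": 0, "rx": 0, "ry": 0, "rz": 0, "grip": 19}
    - {"tx": 0, "ty": 0, "tz": 0, "rx": 0, "ry": 0, "rz": 0, "grip": 17}
    - {"tx": 0, "ty": 0, "tz": 0, "rx": 0, "ry": 0, "rz": 0, "grip": 16}
    - {"tx": 0, "ty": 0, "tz": 0, "rx": 0, "ry": 0, "rz": 0, "grip": 15}
    - {"tx": 0, "ty": 0, "tz": 0, "rx": 0, "ry": 0, "rz": 0, "grip": 15}

```text
t: 19.42
eef_pos: [593.2, -166.2, 83.6]
tcp_rot: [-1.572, -0.002, 1.251]
ft_force: [3.9, 10.2, 3.2]
opening: 0.154
```

```bash
python3 -c "
from h import *
rgo(610.6,77.7,83,1.25)"
```

```text
lat 611.33 s 76.15
t 19.42 pos [ 593.2 -166.2   83.6] rot [-1.572  -0.0017  1.2506] F [ 3.9 10.2  3.2] M [ 1.742 -0.747  0.031] op 0.154
 tool shift cm [-0.16  0.06  0.05] turn ry 0.0006
```

Emit:
move_arm:
  rows:
    - {"tx": 0.09, "ty": 0, "tz": 0, "rx": 0, "ry": 0, "rz": 0, "grip": 15}
    - {"tx": 0, "ty": 0, "tz": 0, "rx": 0, "ry": 0, "rz": 0, "grip": 12}
    - {"tx": 0, "ty": 0, "tz": 0, "rx": 0, "ry": 0, "rz": 0, "grip": 5}
    - {"tx": 0, "ty": 0, "tz": 0, "rx": 0, "ry": 0, "rz": 0, "grip": 0}
    - {"tx": 0, "ty": 0, "tz": 0, "rx": 0, "ry": 0, "rz": 0, "grip": 0}

```text
t: 19.83
eef_pos: [593.3, -165.8, 83.5]
tcp_rot: [-1.572, -0.001, 1.251]
ft_force: [3.1, 6.5, 2.9]
opening: 0.143
```

```bash
python3 -c "
from h import *
rgo(610.6,77.7,83,1.25)"
```

```text
lat 611.37 s 75.74
t 19.83 pos [ 593.3 -165.8   83.5] rot [-1.5718e+00 -1.0000e-03  1.2508e+00] F [3.1 6.5 2.9] M [ 1.171 -0.586  0.004] op 0.143
 tool shift cm [-0.21  0.05  0.04] turn ry 0.0008
```

```bash
python3 -c "
from h import *
p,d=env.read_camera('scene')
cv2.imwrite('pics/s11.png',p)
cv2.imwrite('pics/s11c.png',cv2.resize(p[215:285,150:230],None,fx=8,fy=8,interpolation=cv2.INTER_CUBIC))
rgo(610.6,77.7,83,1.25)"
```

```text
lat 611.39 s 75.75
t 19.88 pos [ 593.3 -165.8   83.5] rot [-1.5719e+00 -1.0000e-03  1.2508e+00] F [3.4 6.5 3.1] M [ 1.188 -0.577  0.03 ] op 0.148
 tool shift cm [-0.21  0.05  0.05] turn ry 0.0008
```

View pics/s11c.png

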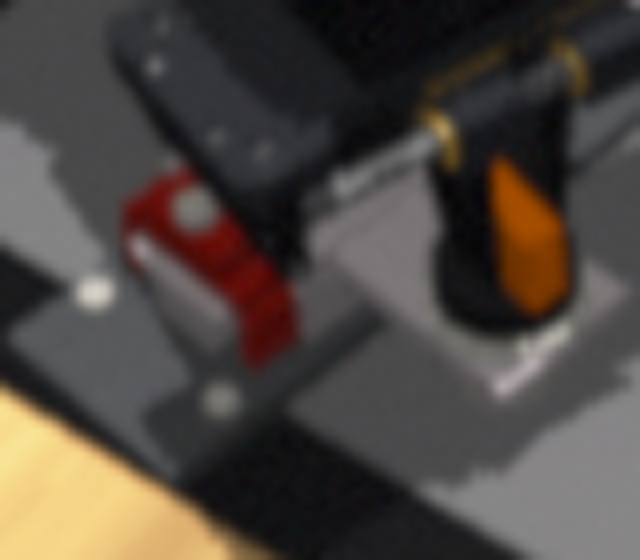

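Emit:
move_arm:
  rows:
    - {"tx": 0.07, "ty": 0, "tz": 0, "rx": 0, "ry": 0, "rz": 0, "grip": 0}
    - {"tx": 0, "ty": 0, "tz": 0, "rx": 0, "ry": 0, "rz": 0, "grip": 0}
    - {"tx": 0, "ty": 0, "tz": 0, "rx": 0, "ry": 0, "rz": 0, "grip": 0}

```text
t: 20.13
eef_pos: [593.4, -165.7, 83.4]
tcp_rot: [-1.572, -0.0, 1.251]
ft_force: [3.2, 2.6, 4.1]
opening: 0.145
```

```bash
python3 -c "
from h import *
rgo(610.6,77.7,83,1.25)"
```

```text
lat 611.4 s 75.64
t 20.13 pos [ 593.4 -165.7   83.4] rot [-1.5718e+00 -3.0000e-04  1.2509e+00] F [3.2 2.6 4.1] M [ 0.648 -0.442  0.008] op 0.145
 tool shift cm [-0.22  0.04  0.04] turn ry 0.0009
```

Emit:
move_arm:
  rows:
    - {"tx": 0.07, "ty": 0, "tz": 0, "rx": 0, "ry": 0, "rz": 0, "grip": 0}
    - {"tx": 0, "ty": 0, "tz": 0, "rx": 0, "ry": 0, "rz": 0, "grip": 0}
    - {"tx": 0, "ty": 0, "tz": 0, "rx": 0, "ry": 0, "rz": 0, "grip": 0}

```text
t: 20.38
eef_pos: [593.4, -165.5, 83.3]
tcp_rot: [-1.572, 0.0, 1.251]
ft_force: [2.7, 0.3, 3.7]
opening: 0.144
```

```bash
python3 -c "
from h import *
rgo(610.6,77.7,83,1.25)"
```

```text
lat 611.43 s 75.44
t 20.38 pos [ 593.4 -165.5   83.3] rot [-1.5716e+00  2.0000e-04  1.2508e+00] F [2.7 0.3 3.7] M [-0.193 -0.349 -0.012] op 0.144
 tool shift cm [-0.24  0.03  0.04] turn ry 0.0008
```

Emit:
move_arm:
  rows:
    - {"tx": -0.07, "ty": -0.04, "tz": -0.03, "rx": 0, "ry": 0, "rz": 0, "grip": 0}
    - {"tx": 0, "ty": 0, "tz": 0, "rx": 0, "ry": 0.05, "rz": 0, "grip": 0}
    - {"tx": 0, "ty": 0, "tz": 0, "rx": 0, "ry": 0.05, "rz": 0, "grip": 0}
    - {"tx": 0, "ty": 0, "tz": 0, "rx": 0, "ry": 0.05, "rz": 0, "grip": 0}
    - {"tx": 0, "ty": 0, "tz": 0, "rx": 0, "ry": 0, "rz": 0, "grip": 0}
    - {"tx": 0, "ty": 0, "tz": 0, "rx": 0, "ry": 0, "rz": 0, "grip": 0}

```text
t: 20.88
eef_pos: [593.3, -165.8, 83.4]
tcp_rot: [-1.571, -0.0, 1.102]
ft_force: [3.0, 2.2, 1.4]
opening: 0.145
```

```bash
cat >> h.py <<'E'
def kn():
    s=env.state();e=s["eef_pos"];F=s["ft_force"];M=R.from_euler("xyz",s["tcp_rot"]).as_matrix();yw=np.arctan2(M[1,0],M[0,0])
    print("t",round(s["t"],2),"yaw",round(yw,4),"knob~",round(YR+np.pi-yw,3),"lat",round(e[:2]@NV,2),"s",round(e[:2]@DV,2),"z",round(e[2],1),"Flat",round(F[:2]@NV,1),"Fs",round(F[:2]@DV,1),"Fz",round(F[2],1),"M",s["moment"].round(3),"j6tau",round(s["tau"][5],3),"op",round(s["opening"],3))
E
python3 -c "
from h import *
kn()"
```

```text
t 20.88 yaw 1.1022 knob~ 0.319 lat 611.36 s 75.72 z 83.4 Flat 2.6 Fs -2.6 Fz 1.4 M [ 0.326 -0.565 -0.074] j6tau 0.246 op 0.145
```

```bash
cat >> h.py <<'E'
def sh(dlat,ds):
    s=env.state();M=R.from_euler("xyz",s["tcp_rot"]).as_matrix()
    v=np.r_[dlat*NV+ds*DV,0]/10; print("shift cm tx %.3f tz %.3f"%(v@M[:,0],v@M[:,2]))
E
python3 -c "
from h import *
sh(.4,0)"
```

```text
shift cm tx 0.013 tz -0.038
```

Emit:
move_arm:
  rows:
    - {"tx": 0.013, "ty": 0, "tz": -0.038, "rx": 0, "ry": 0, "rz": 0, "grip": 0}
    - {"tx": 0, "ty": 0, "tz": 0, "rx": 0, "ry": 0.04, "rz": 0, "grip": 0}
    - {"tx": 0, "ty": 0, "tz": 0, "rx": 0, "ry": 0.04, "rz": 0, "grip": 0}
    - {"tx": 0, "ty": 0, "tz": 0, "rx": 0, "ry": 0, "rz": 0, "grip": 0}
    - {"tx": 0, "ty": 0, "tz": 0, "rx": 0, "ry": 0, "rz": 0, "grip": 0}

```text
t: 21.3
eef_pos: [593.4, -165.8, 83.4]
tcp_rot: [-1.57, 0.0, 1.023]
ft_force: [0.1, 2.5, 2.0]
opening: 0.148
```

```bash
python3 -c "
from h import *
kn()"
```

```text
t 21.3 yaw 1.0228 knob~ 0.399 lat 611.42 s 75.75 z 83.4 Flat -0.3 Fs -2.5 Fz 2.0 M [ 0.34  -0.143 -0.057] j6tau 0.172 op 0.148
```

Emit:
move_arm:
  rows:
    - {"tx": 0, "ty": 0, "tz": 0, "rx": 0, "ry": 0.04, "rz": 0, "grip": 0}
    - {"tx": 0, "ty": 0, "tz": 0, "rx": 0, "ry": 0.04, "rz": 0, "grip": 0}
    - {"tx": 0, "ty": 0, "tz": 0, "rx": 0, "ry": 0, "rz": 0, "grip": 0}

```text
t: 21.55
eef_pos: [593.4, -165.8, 83.4]
tcp_rot: [-1.57, 0.0, 0.941]
ft_force: [0.4, 2.7, 2.1]
opening: 0.147
```

```bash
cat >> h.py <<'E'
def av(n=5):
    A=[]
    for i in range(n):
        if i: env.read_camera("scene")
        s=env.state(); e=s["eef_pos"];F=s["ft_force"];M=R.from_euler("xyz",s["tcp_rot"]).as_matrix()
        A.append([YR+np.pi-np.arctan2(M[1,0],M[0,0]),s["moment"][2],s["tau"][5],e[:2]@NV,e[:2]@DV,e[2],F[:2]@NV,F[:2]@DV,F[2]])
    A=np.array(A);m=A.mean(0);print("t %.2f knob %.3f Mz %.3f(+-%.3f) tau6 %.3f(+-%.3f) lat %.2f s %.2f z %.2f Flat %.1f Fs %.1f Fz %.1f"%(s["t"],m[0],m[1],A[:,1].std(),m[2],A[:,2].std(),*m[3:]))
E
python3 -c "
from h import *
av()"
```

```text
t 21.75 knob 0.479 Mz -0.037(+-0.008) tau6 0.223(+-0.268) lat 611.44 s 75.79 z 83.39 Flat -0.5 Fs -2.1 Fz 1.9
```

Emit:
move_arm:
  rows:
    - {"tx": 0, "ty": 0, "tz": 0, "rx": 0, "ry": 0.04, "rz": 0, "grip": 0}
    - {"tx": 0, "ty": 0, "tz": 0, "rx": 0, "ry": 0.04, "rz": 0, "grip": 0}
    - {"tx": 0, "ty": 0, "tz": 0, "rx": 0, "ry": 0, "rz": 0, "grip": 0}

```text
t: 22.0
eef_pos: [593.4, -165.9, 83.4]
tcp_rot: [-1.57, 0.0, 0.86]
ft_force: [-0.6, 2.0, 2.2]
opening: 0.145
```

```bash
python3 -c "
from h import *
av()"
```

```text
t 22.20 knob 0.559 Mz -0.019(+-0.015) tau6 0.226(+-0.268) lat 611.43 s 75.81 z 83.38 Flat -1.3 Fs -1.7 Fz 1.6
```

Emit:
move_arm:
  rows:
    - {"tx": 0, "ty": 0, "tz": 0, "rx": 0, "ry": 0.04, "rz": 0, "grip": 0}
    - {"tx": 0, "ty": 0, "tz": 0, "rx": 0, "ry": 0.04, "rz": 0, "grip": 0}
    - {"tx": 0, "ty": 0, "tz": 0, "rx": 0, "ry": 0, "rz": 0, "grip": 0}

```text
t: 22.45
eef_pos: [593.3, -165.9, 83.4]
tcp_rot: [-1.57, 0.0, 0.78]
ft_force: [-2.3, 0.9, 1.0]
opening: 0.144
```

```bash
python3 -c "
from h import *
av()"
```

```text
t 22.65 knob 0.639 Mz -0.022(+-0.036) tau6 0.228(+-0.267) lat 611.42 s 75.86 z 83.38 Flat -3.3 Fs -0.8 Fz 1.2
```

```bash
python3 -c "
from h import *
sh(-.3,.3)"
```

```text
shift cm tx -0.042 tz 0.006
```

Emit:
move_arm:
  rows:
    - {"tx": -0.042, "ty": 0, "tz": 0.006, "rx": 0, "ry": 0.04, "rz": 0, "grip": 0}
    - {"tx": 0, "ty": 0, "tz": 0, "rx": 0, "ry": 0.03, "rz": 0, "grip": 0}
    - {"tx": 0, "ty": 0, "tz": 0, "rx": 0, "ry": 0, "rz": 0, "grip": 0}

```text
t: 22.9
eef_pos: [593.3, -166.0, 83.5]
tcp_rot: [-1.57, -0.0, 0.711]
ft_force: [-1.7, 2.4, 1.8]
opening: 0.144
```

```bash
python3 -c "
from h import *
av(5);sh(-.3,.3)"
```

```text
t 23.10 knob 0.710 Mz -0.036(+-0.016) tau6 0.172(+-0.215) lat 611.36 s 75.96 z 83.46 Flat -2.7 Fs -2.5 Fz 0.9
shift cm tx -0.042 tz 0.003
```

Emit:
move_arm:
  rows:
    - {"tx": 0, "ty": 0, "tz": 0, "rx": 0, "ry": 0.04, "rz": 0, "grip": 0}
    - {"tx": 0, "ty": 0, "tz": 0, "rx": 0, "ry": 0.03, "rz": 0, "grip": 0}
    - {"tx": 0, "ty": 0, "tz": 0, "rx": 0, "ry": 0, "rz": 0, "grip": 0}

```text
t: 23.35
eef_pos: [593.2, -166.0, 83.5]
tcp_rot: [-1.57, 0.0, 0.64]
ft_force: [-2.4, 4.1, 1.5]
opening: 0.148
```

```bash
python3 -c "
from h import *
av(5);sh(-.3,.3)"
```

```text
t 23.55 knob 0.780 Mz -0.026(+-0.020) tau6 0.174(+-0.215) lat 611.33 s 76.01 z 83.46 Flat -3.2 Fs -3.3 Fz 1.7
shift cm tx -0.042 tz 0.000
```

Emit:
move_arm:
  rows:
    - {"tx": -0.015, "ty": 0, "tz": -0.01, "rx": 0, "ry": 0.04, "rz": 0, "grip": 0}
    - {"tx": 0, "ty": 0, "tz": 0, "rx": 0, "ry": 0.03, "rz": 0, "grip": 0}
    - {"tx": 0, "ty": 0, "tz": 0, "rx": 0, "ry": 0, "rz": 0, "grip": 0}

```text
t: 23.8
eef_pos: [593.2, -166.1, 83.5]
tcp_rot: [-1.57, -0.0, 0.57]
ft_force: [-2.1, 4.7, 2.3]
opening: 0.147
```

```bash
python3 -c "
from h import *
av(5);sh(-.3,0)"
```

```text
t 24.00 knob 0.850 Mz -0.017(+-0.017) tau6 0.142(+-0.204) lat 611.31 s 76.08 z 83.49 Flat -3.0 Fs -4.2 Fz 1.8
shift cm tx -0.023 tz 0.020
```

Emit:
move_arm:
  rows:
    - {"tx": 0, "ty": 0, "tz": 0, "rx": 0, "ry": 0.04, "rz": 0, "grip": 0}
    - {"tx": 0, "ty": 0, "tz": 0, "rx": 0, "ry": 0.03, "rz": 0, "grip": 0}
    - {"tx": 0, "ty": 0, "tz": 0, "rx": 0, "ry": 0, "rz": 0, "grip": 0}

```text
t: 24.25
eef_pos: [593.2, -166.1, 83.5]
tcp_rot: [-1.57, 0.0, 0.5]
ft_force: [-2.2, 4.7, 1.5]
opening: 0.147
```

```bash
python3 -c "
from h import *
av(5);sh(-.3,0)"
```

```text
t 24.45 knob 0.920 Mz -0.019(+-0.031) tau6 0.144(+-0.204) lat 611.25 s 76.11 z 83.48 Flat -3.2 Fs -4.0 Fz 1.6
shift cm tx -0.024 tz 0.018
```

Emit:
move_arm:
  rows:
    - {"tx": -0.024, "ty": 0, "tz": 0.018, "rx": 0, "ry": 0.04, "rz": 0, "grip": 0}
    - {"tx": 0, "ty": 0, "tz": 0, "rx": 0, "ry": 0.03, "rz": 0, "grip": 0}
    - {"tx": 0, "ty": 0, "tz": 0, "rx": 0, "ry": 0, "rz": 0, "grip": 0}

```text
t: 24.7
eef_pos: [593.1, -166.1, 83.6]
tcp_rot: [-1.571, -0.0, 0.43]
ft_force: [-1.6, 3.4, 2.5]
opening: 0.148
```

```bash
python3 -c "
from h import *
av(5);sh(-.3,0)"
```

```text
t 24.90 knob 0.990 Mz -0.023(+-0.043) tau6 0.164(+-0.225) lat 611.18 s 76.16 z 83.56 Flat -2.2 Fs -3.9 Fz 2.1
shift cm tx -0.025 tz 0.016
```

Emit:
move_arm:
  rows:
    - {"tx": 0, "ty": 0, "tz": 0, "rx": 0, "ry": 0.04, "rz": 0, "grip": 0}
    - {"tx": 0, "ty": 0, "tz": 0, "rx": 0, "ry": 0.02, "rz": 0, "grip": 0}
    - {"tx": 0, "ty": 0, "tz": 0, "rx": 0, "ry": 0, "rz": 0, "grip": 0}

```text
t: 25.15
eef_pos: [593.0, -166.2, 83.6]
tcp_rot: [-1.571, -0.0, 0.371]
ft_force: [-2.2, 5.3, 2.5]
opening: 0.146
```

```bash
python3 -c "
from h import *
av(5);sh(-.3,0)"
```

```text
t 25.35 knob 1.050 Mz -0.021(+-0.026) tau6 0.110(+-0.153) lat 611.15 s 76.19 z 83.57 Flat -2.2 Fs -4.1 Fz 2.0
shift cm tx -0.026 tz 0.015
```

Emit:
move_arm:
  rows:
    - {"tx": 0, "ty": 0, "tz": 0, "rx": 0, "ry": 0.04, "rz": 0, "grip": 0}
    - {"tx": 0, "ty": 0, "tz": 0, "rx": 0, "ry": 0.02, "rz": 0, "grip": 0}
    - {"tx": 0, "ty": 0, "tz": 0, "rx": 0, "ry": 0, "rz": 0, "grip": 0}

```text
t: 25.6
eef_pos: [593.0, -166.2, 83.6]
tcp_rot: [-1.571, -0.0, 0.311]
ft_force: [-1.2, 4.7, 2.0]
opening: 0.145
```

```bash
python3 -c "
from h import *
av(5);sh(-.3,0)"
```

```text
t 25.80 knob 1.110 Mz -0.007(+-0.018) tau6 0.144(+-0.153) lat 611.12 s 76.20 z 83.57 Flat -2.3 Fs -4.2 Fz 2.4
shift cm tx -0.027 tz 0.013
```

Emit:
move_arm:
  rows:
    - {"tx": 0, "ty": 0, "tz": 0, "rx": 0, "ry": 0.04, "rz": 0, "grip": 0}
    - {"tx": 0, "ty": 0, "tz": 0, "rx": 0, "ry": 0.02, "rz": 0, "grip": 0}
    - {"tx": 0, "ty": 0, "tz": 0, "rx": 0, "ry": 0, "rz": 0, "grip": 0}

```text
t: 26.05
eef_pos: [593.0, -166.2, 83.6]
tcp_rot: [-1.571, -0.0, 0.251]
ft_force: [-2.4, 4.6, 2.5]
opening: 0.144
```

```bash
python3 -c "
from h import *
av(5);sh(-.3,0)"
```

```text
t 26.25 knob 1.170 Mz 0.051(+-0.035) tau6 0.171(+-0.153) lat 611.10 s 76.23 z 83.57 Flat -2.9 Fs -4.1 Fz 2.5
shift cm tx -0.028 tz 0.012
```

Emit:
move_arm:
  rows:
    - {"tx": 0, "ty": 0, "tz": 0, "rx": 0, "ry": 0.03, "rz": 0, "grip": 0}
    - {"tx": 0, "ty": 0, "tz": 0, "rx": 0, "ry": 0.02, "rz": 0, "grip": 0}
    - {"tx": 0, "ty": 0, "tz": 0, "rx": 0, "ry": 0, "rz": 0, "grip": 0}

```text
t: 26.5
eef_pos: [593.0, -166.2, 83.6]
tcp_rot: [-1.571, 0.0, 0.201]
ft_force: [-2.7, 3.8, 3.2]
opening: 0.145
```

```bash
python3 -c "
from h import *
av(8);sh(0,.3)"
```

```text
t 26.85 knob 1.219 Mz 0.081(+-0.037) tau6 0.150(+-0.127) lat 611.09 s 76.23 z 83.57 Flat -3.3 Fs -4.2 Fz 2.6
shift cm tx -0.010 tz -0.028
```

Emit:
move_arm:
  rows:
    - {"tx": 0, "ty": 0, "tz": 0, "rx": 0, "ry": 0.02, "rz": 0, "grip": 0}
    - {"tx": 0, "ty": 0, "tz": 0, "rx": 0, "ry": 0.02, "rz": 0, "grip": 0}
    - {"tx": 0, "ty": 0, "tz": 0, "rx": 0, "ry": 0, "rz": 0, "grip": 0}

```text
t: 27.1
eef_pos: [592.9, -166.2, 83.6]
tcp_rot: [-1.571, 0.0, 0.161]
ft_force: [-2.8, 4.1, 2.4]
opening: 0.148
```

```bash
python3 -c "
from h import *
av(8);sh(0,.3)"
```

```text
t 27.45 knob 1.259 Mz 0.107(+-0.023) tau6 0.177(+-0.118) lat 611.06 s 76.25 z 83.59 Flat -3.5 Fs -3.9 Fz 2.8
shift cm tx -0.009 tz -0.029
```

Emit:
move_arm:
  rows:
    - {"tx": 0, "ty": 0, "tz": 0, "rx": 0, "ry": 0.03, "rz": 0, "grip": 0}
    - {"tx": 0, "ty": 0, "tz": 0, "rx": 0, "ry": 0, "rz": 0, "grip": 0}
    - {"tx": 0, "ty": 0, "tz": 0, "rx": 0, "ry": 0, "rz": 0, "grip": 0}

```text
t: 27.7
eef_pos: [592.9, -166.2, 83.5]
tcp_rot: [-1.571, 0.0, 0.132]
ft_force: [-2.3, 5.7, 2.5]
opening: 0.147
```

```bash
python3 -c "
from h import *
av(10)"
```

```text
t 28.15 knob 1.289 Mz 0.105(+-0.032) tau6 0.128(+-0.028) lat 611.04 s 76.26 z 83.58 Flat -3.3 Fs -4.1 Fz 2.6
```

Emit:
move_arm:
  rows:
    - {"tx": 0, "ty": 0, "tz": 0, "rx": 0, "ry": 0, "rz": 0, "grip": 18}
    - {"tx": 0, "ty": 0, "tz": 0, "rx": 0, "ry": 0, "rz": 0, "grip": 25}
    - {"tx": 0, "ty": 0, "tz": 0, "rx": 0, "ry": 0, "rz": 0, "grip": 32}
    - {"tx": 0, "ty": 0, "tz": 0, "rx": 0, "ry": 0, "rz": 0, "grip": 32}
    - {"tx": 0, "ty": 0, "tz": 0, "rx": 0, "ry": 0, "rz": 0, "grip": 32}

```text
t: 28.57
eef_pos: [593.1, -166.5, 83.5]
tcp_rot: [-1.571, -0.0, 0.131]
ft_force: [0.7, 0.4, 0.8]
opening: 0.317
```

```bash
python3 -c "
from h import *
av(6)"
```

```text
t 28.82 knob 1.291 Mz -0.010(+-0.025) tau6 -0.003(+-0.001) lat 611.21 s 76.41 z 83.51 Flat -0.2 Fs -0.1 Fz 0.1
```

Emit:
move_arm:
  rows:
    - {"tx": 0, "ty": 0, "tz": 0, "rx": 0, "ry": 0, "rz": 0, "grip": 20}
    - {"tx": 0, "ty": 0, "tz": 0, "rx": 0, "ry": 0, "rz": 0, "grip": 16}
    - {"tx": 0, "ty": 0, "tz": 0, "rx": 0, "ry": 0, "rz": 0, "grip": 15}
    - {"tx": 0, "ty": 0, "tz": 0, "rx": 0, "ry": 0, "rz": 0, "grip": 8}
    - {"tx": 0, "ty": 0, "tz": 0, "rx": 0, "ry": 0, "rz": 0, "grip": 0}
    - {"tx": 0, "ty": 0, "tz": 0, "rx": 0, "ry": 0, "rz": 0, "grip": 0}
    - {"tx": 0, "ty": 0, "tz": 0, "rx": 0, "ry": 0, "rz": 0, "grip": 0}

```text
t: 29.4
eef_pos: [593.0, -166.3, 83.5]
tcp_rot: [-1.571, -0.0, 0.131]
ft_force: [0.7, 0.5, -0.8]
opening: 0.145
```

```bash
python3 -c "
from h import *
av(6)"
```

```text
t 29.65 knob 1.291 Mz 0.101(+-0.010) tau6 0.106(+-0.001) lat 611.17 s 76.34 z 83.52 Flat 0.5 Fs 0.4 Fz -0.4
```

Emit:
move_arm:
  rows:
    - {"tx": 0, "ty": 0, "tz": 0, "rx": 0, "ry": 0.015, "rz": 0, "grip": 0}
    - {"tx": 0, "ty": 0, "tz": 0, "rx": 0, "ry": 0.01, "rz": 0, "grip": 0}

```text
t: 29.82
eef_pos: [593.0, -166.3, 83.5]
tcp_rot: [-1.571, -0.0, 0.105]
ft_force: [0.1, -1.7, -1.4]
opening: 0.145
```

```bash
python3 -c "
from h import *
av(1);av(8)"
```

```text
t 29.82 knob 1.317 Mz 0.168(+-0.000) tau6 -0.016(+-0.000) lat 611.13 s 76.32 z 83.53 Flat 0.3 Fs 1.6 Fz -1.4
t 30.17 knob 1.316 Mz 0.144(+-0.031) tau6 0.135(+-0.095) lat 611.14 s 76.34 z 83.52 Flat 0.8 Fs 0.9 Fz -0.7
```

Emit:
move_arm:
  rows:
    - {"tx": 0, "ty": 0, "tz": 0, "rx": 0, "ry": 0.02, "rz": 0, "grip": 0}
    - {"tx": 0, "ty": 0, "tz": 0, "rx": 0, "ry": 0, "rz": 0, "grip": 0}

```text
t: 30.33
eef_pos: [593.0, -166.3, 83.5]
tcp_rot: [-1.571, -0.0, 0.084]
ft_force: [1.0, -0.8, 0.7]
opening: 0.146
```

```bash
python3 -c "
from h import *
av(1);av(8)"
```

```text
t 30.33 knob 1.337 Mz 0.128(+-0.000) tau6 0.362(+-0.000) lat 611.13 s 76.35 z 83.53 Flat 1.1 Fs 0.7 Fz 0.7
t 30.68 knob 1.336 Mz 0.087(+-0.025) tau6 0.149(+-0.100) lat 611.13 s 76.32 z 83.51 Flat 0.6 Fs 1.2 Fz -0.6
```

Emit:
move_arm:
  rows:
    - {"tx": 0, "ty": 0, "tz": 0, "rx": 0, "ry": 0, "rz": 0, "grip": 18}
    - {"tx": 0, "ty": 0, "tz": 0, "rx": 0, "ry": 0, "rz": 0, "grip": 25}
    - {"tx": 0, "ty": 0, "tz": 0, "rx": 0, "ry": 0, "rz": 0, "grip": 32}
    - {"tx": 0, "ty": 0, "tz": 0, "rx": 0, "ry": 0, "rz": 0, "grip": 32}
    - {"tx": 0, "ty": 0, "tz": 0, "rx": 0, "ry": 0, "rz": 0, "grip": 32}

```text
t: 31.1
eef_pos: [592.9, -166.2, 83.5]
tcp_rot: [-1.571, 0.0, 0.086]
ft_force: [-0.6, -0.5, -0.2]
opening: 0.314
```

```bash
python3 -c "
from h import *
av(4)"
```

```text
t 31.25 knob 1.336 Mz 0.004(+-0.018) tau6 0.000(+-0.000) lat 611.08 s 76.25 z 83.51 Flat -0.4 Fs -0.1 Fz 0.0
```

Emit:
move_arm:
  rows:
    - {"tx": 0, "ty": 0, "tz": 0, "rx": 0, "ry": 0, "rz": 0, "grip": 20}
    - {"tx": 0, "ty": 0, "tz": 0, "rx": 0, "ry": 0, "rz": 0, "grip": 16}
    - {"tx": 0, "ty": 0, "tz": 0, "rx": 0, "ry": 0, "rz": 0, "grip": 15}
    - {"tx": 0, "ty": 0, "tz": 0, "rx": 0, "ry": 0, "rz": 0, "grip": 8}
    - {"tx": 0, "ty": 0, "tz": 0, "rx": 0, "ry": 0, "rz": 0, "grip": 0}
    - {"tx": 0, "ty": 0, "tz": 0, "rx": 0, "ry": 0, "rz": 0, "grip": 0}
    - {"tx": 0, "ty": 0, "tz": 0, "rx": 0, "ry": 0, "rz": 0, "grip": 0}

```text
t: 31.83
eef_pos: [593.0, -166.3, 83.5]
tcp_rot: [-1.571, -0.0, 0.086]
ft_force: [0.7, -0.5, -0.6]
opening: 0.142
```

```bash
python3 -c "
from h import *
av(8)"
```

```text
t 32.18 knob 1.336 Mz 0.145(+-0.024) tau6 0.150(+-0.002) lat 611.13 s 76.31 z 83.50 Flat 0.4 Fs 0.1 Fz -0.8
```

Emit:
move_arm:
  rows:
    - {"tx": 0, "ty": 0, "tz": 0, "rx": 0, "ry": 0.015, "rz": 0, "grip": 0}
    - {"tx": 0, "ty": 0, "tz": 0, "rx": 0, "ry": 0.015, "rz": 0, "grip": 0}
    - {"tx": 0, "ty": 0, "tz": 0, "rx": 0, "ry": 0, "rz": 0, "grip": 0}

```text
t: 32.43
eef_pos: [593.0, -166.3, 83.5]
tcp_rot: [-1.571, 0.0, 0.054]
ft_force: [-0.7, 0.1, -1.3]
opening: 0.147
```

```bash
python3 -c "
from h import *
av(1);av(8)"
```

```text
t 32.43 knob 1.367 Mz 0.128(+-0.000) tau6 0.372(+-0.000) lat 611.09 s 76.32 z 83.51 Flat -0.7 Fs 0.1 Fz -1.3
t 32.78 knob 1.366 Mz 0.086(+-0.033) tau6 0.145(+-0.100) lat 611.10 s 76.31 z 83.50 Flat 0.2 Fs 0.3 Fz -0.9
```

Emit:
move_arm:
  rows:
    - {"tx": 0, "ty": 0, "tz": 0, "rx": 0, "ry": 0, "rz": 0, "grip": 18}
    - {"tx": 0, "ty": 0, "tz": 0, "rx": 0, "ry": 0, "rz": 0, "grip": 25}
    - {"tx": 0, "ty": 0, "tz": 0, "rx": 0, "ry": 0, "rz": 0, "grip": 32}
    - {"tx": 0, "ty": 0, "tz": 0, "rx": 0, "ry": 0, "rz": 0, "grip": 32}
    - {"tx": 0, "ty": 0, "tz": 0, "rx": 0, "ry": 0, "rz": 0, "grip": 20}
    - {"tx": 0, "ty": 0, "tz": 0, "rx": 0, "ry": 0, "rz": 0, "grip": 16}
    - {"tx": 0, "ty": 0, "tz": 0, "rx": 0, "ry": 0, "rz": 0, "grip": 12}
    - {"tx": 0, "ty": 0, "tz": 0, "rx": 0, "ry": 0, "rz": 0, "grip": 0}
    - {"tx": 0, "ty": 0, "tz": 0, "rx": 0, "ry": 0, "rz": 0, "grip": 0}
    - {"tx": 0, "ty": 0, "tz": 0, "rx": 0, "ry": 0, "rz": 0, "grip": 0}

```text
t: 33.62
eef_pos: [593.0, -166.3, 83.5]
tcp_rot: [-1.571, -0.0, 0.056]
ft_force: [0.2, -0.6, -0.4]
opening: 0.146
```

```bash
python3 -c "
from h import *
av(8)"
```

```text
t 33.97 knob 1.366 Mz 0.145(+-0.033) tau6 0.151(+-0.002) lat 611.12 s 76.30 z 83.50 Flat -0.4 Fs 0.3 Fz -0.5
```

Emit:
move_arm:
  rows:
    - {"tx": 0, "ty": 0, "tz": 0, "rx": 0, "ry": 0.007, "rz": 0, "grip": 0}

```text
t: 34.05
eef_pos: [593.0, -166.3, 83.5]
tcp_rot: [-1.571, -0.0, 0.049]
ft_force: [-0.2, -0.1, -0.7]
opening: 0.146
```

```bash
python3 -c "
from h import *
av(1)"
```

```text
t 34.05 knob 1.373 Mz 0.223(+-0.000) tau6 -0.068(+-0.000) lat 611.09 s 76.32 z 83.51 Flat -0.2 Fs 0.2 Fz -0.7
```

Emit:
move_arm:
  rows:
    - {"tx": 0, "ty": 0, "tz": 0, "rx": 0, "ry": 0.007, "rz": 0, "grip": 0}

```text
t: 34.13
eef_pos: [593.0, -166.3, 83.5]
tcp_rot: [-1.571, -0.0, 0.041]
ft_force: [0.6, -0.5, -0.6]
opening: 0.144
```

```bash
python3 -c "
from h import *
av(1);s=env.state();print(s['moment'],s['tau'][5],s['qvel'][5])
for i in range(5):
  env.read_camera('top');s=env.state();print(s['moment'][2],s['tau'][5])"
```

```text
t 34.13 knob 1.380 Mz 0.265(+-0.000) tau6 0.054(+-0.000) lat 611.09 s 76.32 z 83.51 Flat 0.6 Fs 0.4 Fz -0.6
[-0.26896781 -0.01904416  0.26509287] 0.0541772588621825 0.08574459944855856
0.18688183329874147 0.12211671564728022
0.23632572449317515 0.3305145911872387
0.20963411598735715 0.2566029969602823
0.2005730199064655 0.21634526085108519
0.15354420121772133 0.20175004843622446
```

Emit:
move_arm:
  rows:
    - {"tx": 0, "ty": 0, "tz": 0, "rx": 0, "ry": 0, "rz": 0, "grip": 18}
    - {"tx": 0, "ty": 0, "tz": 0, "rx": 0, "ry": 0, "rz": 0, "grip": 25}
    - {"tx": 0, "ty": 0, "tz": 0, "rx": 0, "ry": 0, "rz": 0, "grip": 36}
    - {"tx": 0, "ty": 0, "tz": 0, "rx": 0, "ry": 0, "rz": 0, "grip": 36}
    - {"tx": 0, "ty": -1.5, "tz": 0, "rx": 0, "ry": 0, "rz": 0, "grip": 36}
    - {"tx": 0, "ty": -2.5, "tz": 0, "rx": 0, "ry": 0, "rz": 0, "grip": 36}
    - {"tx": 0, "ty": -3.0, "tz": 0, "rx": 0, "ry": 0, "rz": 0, "grip": 36}
    - {"tx": 0, "ty": -4.0, "tz": 0, "rx": 0, "ry": 0, "rz": 0, "grip": 36}
    - {"tx": 0, "ty": -4.0, "tz": 0, "rx": 0, "ry": 0, "rz": 0, "grip": 36}
    - {"tx": 0, "ty": 0, "tz": 4.0, "rx": 0, "ry": 0, "rz": 0, "grip": 36}

```text
t: 35.22
eef_pos: [594.0, -131.0, 240.9]
tcp_rot: [-1.576, -0.011, 0.038]
ft_force: [0.7, 0.9, 0.3]
opening: 0.358
```

Emit:
move_arm:
  rows:
    - {"tx": 0, "ty": 0, "tz": 4, "rx": 0, "ry": 0, "rz": 0, "grip": 36}
    - {"tx": 0, "ty": 0, "tz": 4, "rx": 0, "ry": 0, "rz": 0, "grip": 36}
    - {"tx": 0, "ty": 0, "tz": 4, "rx": 0, "ry": 0, "rz": 0, "grip": 36}
    - {"tx": 0, "ty": 0, "tz": 4, "rx": 0, "ry": 0, "rz": 0, "grip": 36}
    - {"tx": 0, "ty": 0, "tz": 4, "rx": 0, "ry": 0, "rz": 0, "grip": 36}
    - {"tx": 0, "ty": 0, "tz": 4, "rx": 0, "ry": 0, "rz": 0, "grip": 36}
    - {"tx": 0, "ty": 0, "tz": 4, "rx": 0, "ry": 0, "rz": 0, "grip": 36}
    - {"tx": 0, "ty": 0, "tz": 4, "rx": 0, "ry": 0, "rz": 0, "grip": 36}
    - {"tx": 0, "ty": 0, "tz": 0, "rx": 0, "ry": 0, "rz": 0, "grip": 36}
    - {"tx": 0, "ty": 0, "tz": 0, "rx": 0, "ry": 0, "rz": 0, "grip": 36}

```text
t: 36.05
eef_pos: [577.4, 195.3, 233.4]
tcp_rot: [-1.571, 0.0, 0.045]
ft_force: [0.1, -0.5, 0.0]
opening: 0.359
```

```bash
python3 -c "
from h import *
kn()
p,d=env.read_camera('top');cv2.imwrite('pics/t12.png',p)
cv2.imwrite('pics/t12c.png',cv2.resize(p[170:250,290:390],None,fx=8,fy=8,interpolation=cv2.INTER_CUBIC))
p,d=env.read_camera('scene');cv2.imwrite('pics/s12c.png',cv2.resize(p[200:290,140:240],None,fx=7,fy=7,interpolation=cv2.INTER_CUBIC))"
```

```text
t 36.05 yaw 0.0453 knob~ 1.376 lat 541.94 s -278.96 z 233.4 Flat 0.2 Fs 0.4 Fz 0.0 M [-0.052  0.06   0.034] j6tau 0.299 op 0.359
```

View pics/t12c.png

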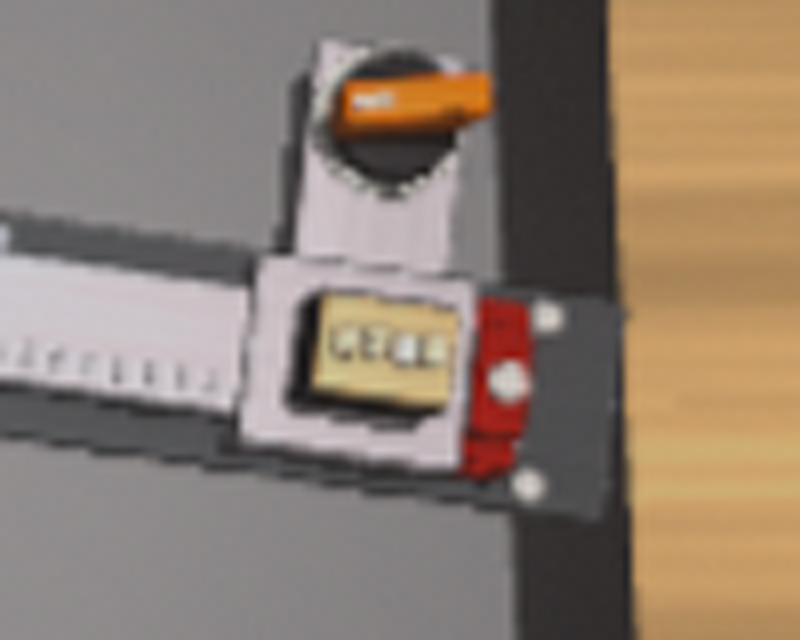

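View pics/s12c.png

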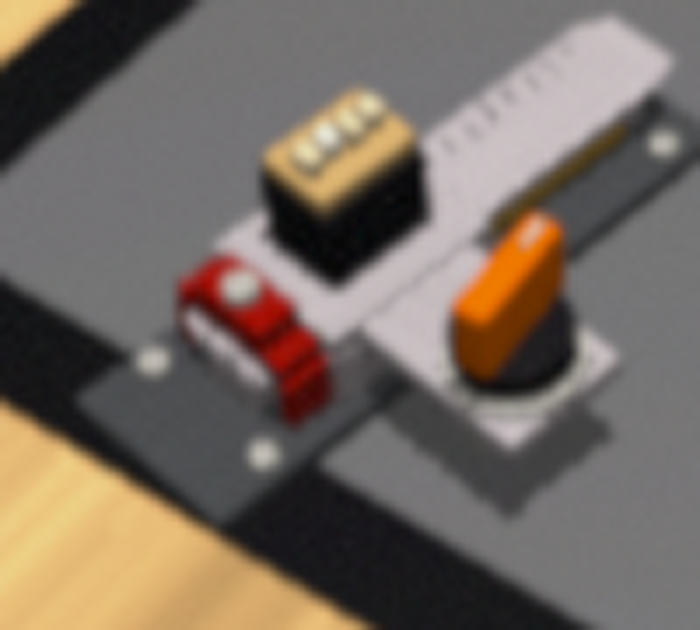

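```bash
python3 -c "
from h import *
# plate corners now
u,v=cp([262,476,463,240],[258,283,468,440],290,170,8)
P=atz('top',u,v,44.);L=P[:,:2]@NV;S=P[:,:2]@DV;print('plate corners lat',L.round(1),'s',S.round(1))
t,th,r=fit2d([[-35,30],[35,30],[35,-30],[-35,-30]],P);print('centre lat %.2f s %.2f yaw %.4f'%(t@NV,t@DV,th),r.round(1).tolist())
u,v=cp([548,548],[178,272],270,185,7)
Q=atz('top',u,v,34.);print('face foot s',(Q[:,:2]@DV).round(1))
# colour profile for edge positions
a=cv2.imread('pics/top0.png').astype(int);b=cv2.imread('pics/t12.png').astype(int)
for y in (211,220): print('before',y,(a[y,343:360,2]-a[y,343:360,1]).tolist()); print('after',y,(b[y,343:360,2]-b[y,343:360,1]).tolist())
for y in (211,220):
  for s in (107,109,111,113): print(s,proj('top',np.r_[533*NV+s*DV,34]).round(2),proj('top',np.r_[533*NV+s*DV,44]).round(2),proj('top',np.r_[533*NV+s*DV,52]).round(2))
  break
"
```

```text
plate corners lat [561.9 563.6 504.2 503. ] s [ 40.4 109.  111.4  40.4]
centre lat 533.17 s 75.31 yaw -1.6994 [[0.7, 0.6], [0.2, -0.7], [-0.3, 0.5], [-0.6, -0.4]]
face foot s [109.6 113.4]
before 211 [10, 9, 8, 8, 8, 12, 46, 82, 93, 88, 94, 90, 85, 29, 6, 4, 3]
after 211 [24, 23, 26, 33, 17, 13, 36, 105, 115, 111, 119, 112, 107, 35, 7, 4, 3]
before 220 [8, 10, 9, 9, 10, 24, 88, 101, 92, 67, 52, 61, 63, 18, 0, 2, 0]
after 220 [17, 16, 18, 12, 13, 17, 109, 126, 116, 85, 65, 76, 78, 22, 2, 3, 2]
107 [346.06 216.93] [346.96 216.62] [347.69 216.37]
109 [346.83 217.04] [347.74 216.73] [348.48 216.49]
111 [347.61 217.15] [348.52 216.84] [349.27 216.6 ]
113 [348.38 217.26] [349.3  216.96] [350.06 216.71]
```

```bash
python3 -c "
from h import *
a=cv2.imread('pics/t9.png');b=cv2.imread('pics/t12.png')
A=cv2.resize(a[195:232,312:350],None,fx=10,fy=10,interpolation=cv2.INTER_CUBIC);B=cv2.resize(b[195:232,312:350],None,fx=10,fy=10,interpolation=cv2.INTER_CUBIC)
cv2.imwrite('pics/cmp.png',np.hstack([A,B]))
for y in (212,213,214,215,216): 
  print(y,'t9',a[y,318:340].sum(1).tolist());print(y,'t12',b[y,318:340].sum(1).tolist())"
```

```text
212 t9 [623, 590, 539, 584, 629, 591, 564, 402, 201, 91, 64, 152, 503, 427, 551, 620, 364, 103, 81, 65, 66, 64]
212 t12 [594, 594, 476, 536, 588, 595, 592, 590, 374, 145, 89, 167, 473, 412, 520, 578, 540, 376, 418, 535, 445, 468]
213 t9 [644, 643, 511, 596, 642, 637, 636, 583, 326, 82, 72, 155, 355, 326, 408, 427, 244, 86, 77, 73, 69, 62]
213 t12 [603, 598, 457, 552, 596, 594, 591, 589, 351, 114, 94, 221, 486, 377, 495, 482, 485, 387, 497, 550, 402, 492]
214 t9 [594, 639, 441, 574, 631, 625, 624, 623, 359, 83, 64, 180, 268, 280, 280, 216, 122, 79, 74, 66, 66, 65]
214 t12 [593, 594, 392, 529, 587, 580, 582, 581, 339, 103, 98, 265, 492, 446, 373, 317, 468, 360, 394, 471, 347, 484]
215 t9 [405, 436, 311, 398, 432, 427, 429, 580, 356, 71, 74, 199, 272, 288, 282, 168, 88, 76, 64, 70, 60, 72]
215 t12 [593, 590, 369, 531, 588, 586, 586, 580, 332, 95, 102, 318, 498, 518, 482, 473, 513, 485, 478, 502, 476, 398]
216 t9 [314, 311, 257, 296, 309, 306, 309, 402, 242, 70, 84, 212, 278, 290, 263, 152, 82, 75, 68, 67, 70, 73]
216 t12 [592, 593, 372, 527, 596, 592, 591, 520, 282, 93, 118, 359, 512, 538, 536, 531, 530, 529, 527, 524, 519, 480]
```

View pics/cmp.png

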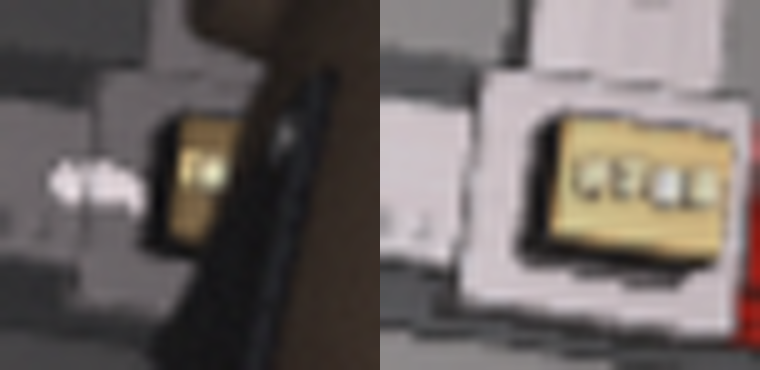

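```bash
python3 -c "
from h import *
a=cv2.imread('pics/top0.png').astype(int);b=cv2.imread('pics/t12.png').astype(int)
for n,(x0,y0,x1,y1) in dict(arch=(205,105,235,132),tweez=(218,262,280,284),bottle=(376,264,394,280),palette=(316,105,372,150),brush=(92,258,158,292)).items():
  print(n,np.abs(a-b)[y0:y1,x0:x1].mean().round(1))
print(env.job_done())"
```

```text
arch 27.5
tweez 27.3
bottle 27.5
palette 35.7
brush 39.8
the job is handed in; nothing more can be done
None
```

The carrier is on the rail at the stop, with the clamp tightened to about 0.2 Nm. I have handed the job in with the gripper open and well clear.

**How it went:** I gripped the black block and slid the carrier on slowly, easing off a brief side force of about 4 N. The stop showed up as a clear rise to about 6 N. The knob began to bite at roughly 1.09 rad, and I stopped at about 1.38 rad. When I let go and took hold again at 1.37 rad, it read about 0.15 Nm. I then turned it another 0.014 rad (0.20–0.26 Nm while turning, about 0.2 Nm holding) and did not feel it again after that last turn.

**Last checks:**
- **Carrier position:** the top camera shows it within about 0.2 mm of where it stood after first being released against the stop.
- **Squareness:** it sits about 0.02 rad off the rail, within its play and under the 0.06 limit.

**Checks that disagreed or were inconclusive:**
- **Gap at the stop:** reading the gap from the picture edges gave about 1.5 mm ±1. The knob also sat 1.5–2 mm further back than expected, which the 0.02 rad twist explains. The force felt at the stop says it is home.
- **Pad force:** I could only infer this from the torque and turn angle. The torque suggests 10–15 N; the angle alone allows up to about 20 N.
- **Bystanders:** my before/after comparison was spoilt by a change in overall brightness. The arm kept clear of them by design and I felt no unexpected contact, but I did not measure their positions.

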